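Make up the reagent stand for a spot test

ROBOT

A 6-joint arm with a two-finger parallel gripper is mounted at the origin on a cart in front of the work surface, level with it; the furniture and walls round the work are solid. World frame = base frame: x ahead of the robot, y to its left, z up, the work surface at z = 0. Lengths are in mm, angles in degrees, forces in N, time in s.
With the tool pointing down it reaches from about 325 to 1000 mm from the base axis. Payload 5.1 kg.
Tool frame: the origin (TCP) lies on the centre line of the jaws, within the pads' length; the fingertips stand 19 mm ahead of it and the grasp point (between the pads) is the TCP (ctrl.tcp_to_tips is the distance from the TCP to the fingertips, in mm); z points along the fingers, y is the direction in which the jaws open and shut (so a half turn about z gives the same grasp; the last joint's range is limited). The gripper opens to 85 mm and grips with 20 to 120 N. Pads are 22 mm wide; open, the fingers measure 114 mm over their backs; the gripper's body (76 mm by 85 mm) begins 54 mm behind the grasp point. The pads swing forward as they close: fully open they stand 13 mm farther back than shut.
Start: joints at [70.21, 7.093, 94.555, -0, 78.352, -4.733], TCP at [168.882, 627.665, 250.322] pointing down, gripper open.
Joint ranges: [-149.61, 149.61], [-58.7, 133.49], [1.44, 155.28], [-77.14, 257.14], [18.33, 153.61], [-166.67, 166.67]. Speed limits (degrees/s): [147.25, 147.25, 180, 180, 180, 180].

INTERFACE

Orientations are given as a 3x3 rotation matrix whose columns are the frame's x, y, z axes.
In Python, from station import sensors, eyes, close_job, ctrl gives the robot as it stands.
- The arm moves only by the tool apply_moves, never from a script. Its argument "commands" is a list of rows, each a list of 4 numbers: the shift along the tool's x, y, z in m, then the turn about the tool's z in degrees. A call has exactly 5 rows; each row shifts and turns the commanded pose from where the row before left it, along the tool's axes as they then stand; what a row does not reach is not made up. A row lasts 1/10 s, in which the tool goes at most 50 mm and 8.59 degrees, less where a joint would pass 70% of its speed; a pose out of reach is approached as far as the arm can. A call is refused whole if a number of a shift passes 0.05 or a number of a turn 8.59, either way. A call with a gripper value outside its range is refused whole. "gripper" is the gripper command: -1 is shut, 1 is fully open, values between are in proportion, set as the call begins (left out, the last holds). The fingers move at their own pace and stop on an object; "squeeze" is the grip in N (left out, the last holds). Time passes only in rows, so rows that do not move let the fingers close, or fill a call up. It gives the time, the measured TCP pose, the force and the opening at its end, in the units of the state.
- sensors.state(): the state, without advancing time (a new reading comes with each control period).
- eyes.camera(name): name is "side" or "top" or "wrist"; returns the picture (400x640x3 uint8, red, green, blue); there is no depth.
- eyes.calibration(name): a dict with "fovy" (degrees; the focal length in pixels is half the picture's height over the tangent of half this angle, whatever the lens; pixels are square), "cx", "cy" (the principal point, pixels), "dist" ([k1, k2, p1, p2, k3] as OpenCV has them; the pictures are not rectified), "R" (3x3) and "t" (3): a world point X has camera coordinates R X + t. Camera axes: x right, y down, z forward; pixel columns grow to the right and rows downward; lengths in mm; the calibration is good to about 2 mm. A picture is of the moment at which its call begins: read the wrist's pose just before it. calibration takes no time and is no camera call; for the wrist camera it gives the pose at the moment of the call.
- close_job(): hands the job in, once; it reports no verdict.
Trained networks look in the newest picture that a camera, given by its name, has taken for a name from the list of things; names that differ only in an ending like _2 or _b are one class to them, and where a whole thing is asked for, a point or a joint stands for the part that bears it (a point fixed in the world has none). Each returns a list of dicts, best first, with "p" (0 to 1); they miss things now and then, are a little off and sometimes report something else, mostly with a low value. They report only what shows in the picture. A call takes as long as a camera call.
- eyes.find_in(camera, label): "xy" ([column, row] in pixels, amid what is visible of it).
The state is a dict: "time_s": time; "joints": joint angles; "qvel": joint speeds; "tau": joint torques, N m; "position": TCP position; "eef_rot": TCP orientation; "force": force on the tool from outside, world axes, zero at the start; "ft_torque": the same for the moment, N m; "opening": finger opening in mm.
Only numpy, scipy, OpenCV 4.12 (cv2) and the standard library are available. Lean on these libraries where they do the work, as an engineer would, in place of code of your own. Each camera call takes 0.05 s, during which the arm holds its last target.

TASK

Close the glass jar that stands in the wooden reagent stand with its blue lid first, so that nothing can drip into it. Then stand the three reagent bottles down in the wells round it: the acid with the black cap in the next well to the left of the jar and the base with the red cap in the next well to its right (left and right as seen from the robot), so that the jar separates them, and the indicator with the green cap in the well directly behind the jar. Leave the jar in its well, and leave the brown rubber stopper, the spotting tile and the beaker where they are.

Things in the scene. Friction and masses are not known exactly. Their poses are not given: they have to be found in the camera images.
- stand: Fixed light wooden stepped stand, 138x322 mm. Origin mid-underside on the worktop; x to the rear (away from robot), y left along the rows, z up. 2 rows of 5 round wells 44 mm wide, 18 mm deep, axes at y = 124, 62, 0, -62, -124 mm. Front row: x = -33 mm, top face z 26, well floor z 8 mm. Rear row, a step up: x = +33 mm, top face z 50, well floor z 32 mm. End cheeks rise 6 mm above the top faces.
- jar: Small open clear-glass jar, 34 mm wide, 40 mm high, mouth 26 mm wide; origin at the centre of its underside, z up. Stands in a front-row well: the second from the left or the second from the right end (the rubber stopper is in the other). Light; can shift a few mm in its well.
- lid: Blue plastic push-in lid of the jar, standing plug down on the worktop. Origin at the centre of the plug's underside, z up. Plug 21 mm wide, z 0 to 8 mm, end tapered; flange 39 mm wide, z 8 to 12; round knob 16 mm wide, z 14 to 28 mm, gripped from above. Seated, the flange rests on the jar's rim and the origin is 32 mm above the jar's. Loose fit, no force needed.
- bottle_black: Reagent bottle with a black cap and white body (the acid): 37 mm diameter and 70 mm high with the cap; body up to z = 58 mm, cap 23 mm in diameter from z = 58 to 70 mm, fixed to the bottle. Origin at the centre of its underside, z up. Stands on the worktop at the start; can be gripped by the cap or the body.
- bottle_red: Reagent bottle with a red cap and white body (the base); same sizes and origin as the one with the black cap.
- bottle_green: Reagent bottle with a green cap and light brown body (the indicator); same sizes and origin as the one with the black cap.
- stopper: Brown rubber stopper, 32 mm wide at the top, 28 mm high, parked in a front-row well of the stand; origin at the centre of its underside. A bystander: leave it alone.
- spotting_tile: White spotting tile with twelve wells, 62 x 82 x 10 mm, lying in front of the stand; origin at the centre of its underside. A bystander.
- beaker: Small glass beaker, 58 mm wide, 70 mm high, standing behind the stand; origin at the centre of its underside. A bystander.

How it is judged:
By the outcome, as a careful person would: the job done as asked, in the order asked, and still so for the second after the job is handed in, with the robot touching nothing.
It also fails if it takes over 99 s, if anything falls off the work surface, if the arm or the gripper's body presses on something with over 40 N, if the wrist force passes 120 N, or if a joint passes its speed limit or range.

## Working session

There is one attempt and no reset: what is moved stays moved. The work goes in short steps, Python scripts to look and compute and a tool call to move; the robot and the scene stay as the last step left them, time stands still between calls to the robot, and variables do not carry over. Pictures are saved under pics/ and viewed, and the job is handed in when it is done.

Besides the shell and the picture viewer there is one more tool, called after "Request:" as a command line: name --pt "numbers of a row" for each row, then --argument value for the rest. apply_moves: Moves the arm, as the interface text tells. Its arguments: {"type":"object","properties":{"commands":{"type":"array","items":{"type":"array","items":{"type":"number"}}},"gripper":{"type":"number"},"squeeze":{"type":"number"}},"required":["commands"]}

```bash
ls; mkdir -p pics; cat > h.py <<'E'
import numpy as np, cv2
from station import sensors, eyes, close_job, ctrl
def K(c): 
    f=200/np.tan(np.radians(c["fovy"])/2); return np.array([[f,0,c["cx"]],[0,f,c["cy"]],[0,0,1.]])
def snap(n,fn,crop=None,s=1):
    im=eyes.camera(n); o=im[:,:,::-1]
    if crop: a,b,c,d=crop; o=o[b:d,a:c]
    cv2.imwrite('pics/'+fn,cv2.resize(o,None,fx=s,fy=s)); return im
def pix2z(c,xy,z):
    u=cv2.undistortPoints(np.array([[xy]],float),K(c),np.array(c["dist"],float))[0,0]
    R=np.array(c["R"]);t=np.array(c["t"]); d=R.T@np.array([u[0],u[1],1]); o=-R.T@t
    return o+d*(z-o[2])/d[2]
def proj(c,X):
    R=np.array(c["R"]);t=np.array(c["t"],float)
    return cv2.projectPoints(np.array(X,float).reshape(-1,1,3),cv2.Rodrigues(R)[0],t,K(c),np.array(c["dist"],float))[0].reshape(-1,2)
E
python3 - <<'E'
from h import *
for n in("top","side"):
    snap(n,n+"0.png"); c=eyes.calibration(n); print(n,c["fovy"],-np.array(c["R"]).T@np.array(c["t"]),np.round(c["R"],3).tolist())
    for l in "stand jar lid bottle_black bottle_red bottle_green stopper spotting_tile beaker".split():
        r=eyes.find_in(n,l); print(l,[(np.round(k["xy"]).tolist(),round(k["p"],2)) for k in r[:3]])
s=sensors.state(); print(s["time_s"],s["position"],np.round(s["eef_rot"],3).tolist(),s["opening"],ctrl.tcp_to_tips)
E
```

```text
pics
top 48.133835285019096 [ 340.89511875   14.22266276 1121.9600812 ] [[-0.016, -1.0, 0.006], [-0.981, 0.015, -0.195], [0.194, -0.009, -0.981]]
stand [([343.0, 192.0], 0.77)]
jar [([321.0, 210.0], 0.71)]
lid [([195.0, 251.0], 0.58), ([335.0, 262.0], 0.53)]
bottle_black []
bottle_red [([458.0, 184.0], 0.63)]
bottle_green []
stopper [([371.0, 208.0], 0.6)]
spotting_tile [([333.0, 263.0], 0.73)]
beaker [([325.0, 121.0], 0.72), ([323.0, 208.0], 0.72)]
side 47.27599704993963 [ 472.76701785 1210.68398845  739.51470626] [[-0.995, -0.094, 0.022], [-0.066, 0.499, -0.864], [0.07, -0.862, -0.503]]
stand [([319.0, 190.0], 0.68)]
jar [([334.0, 194.0], 0.68)]
lid [([362.0, 268.0], 0.68)]
bottle_black [([315.0, 258.0], 0.72)]
bottle_red [([326.0, 148.0], 0.68), ([260.0, 181.0], 0.56)]
bottle_green [([365.0, 155.0], 0.62)]
stopper [([328.0, 176.0], 0.62)]
spotting_tile [([375.0, 198.0], 0.52)]
beaker [([257.0, 182.0], 0.56)]
1.0 [168.87612443 627.67391174 250.34473492] [[-0.966, 0.26, -0.0], [0.26, 0.966, 0.0], [0.0, 0.0, -1.0]] 85.58799208461842 19.0
```

View pics/top0.png

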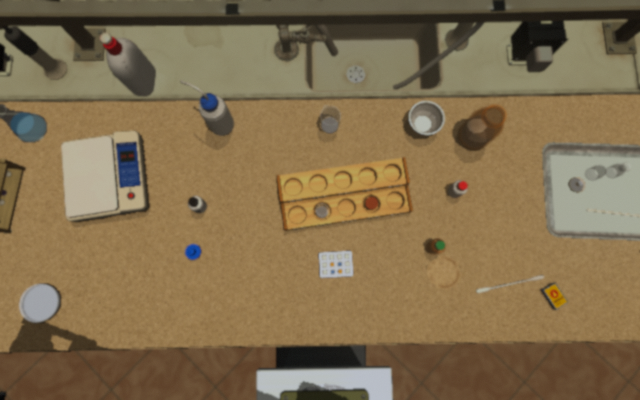

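View pics/side0.png

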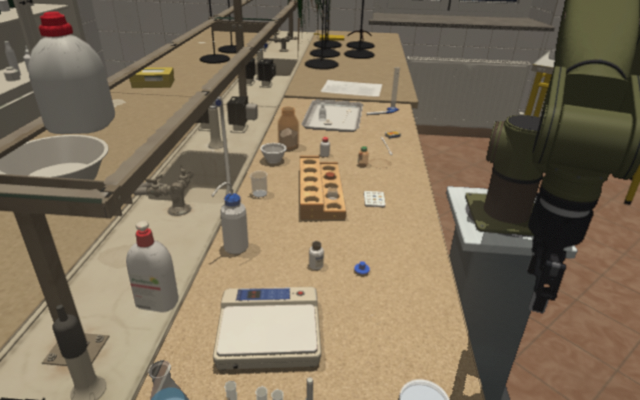

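```bash
python3 - <<'E'
from h import *
im=cv2.imread('pics/top0.png')
cv2.imwrite('pics/a.png',cv2.resize(im[150:290,270:430],None,fx=5,fy=5)[:, :800][:600])
b=np.hstack([cv2.resize(im[185:275,165:225],None,fx=6,fy=6),cv2.resize(im[165:255,415:475],None,fx=6,fy=6)]);cv2.imwrite('pics/b.png',b)
c=eyes.calibration("top")
for n,p,z in [("lid",(193,252),20),("black",(195,203),70),("red",(462,186),70),("green",(440,245),70),("jar",(321,210),40),("stopper",(371,203),30)]: print(n,pix2z(c,p,z).round(1))
E
```

```text
lid [426.4 312.4  20. ]
black [538.5 298.7  70. ]
red [ 570.3 -340.8   70. ]
green [ 429.6 -278.2   70. ]
jar [522.   -1.2  40. ]
stopper [ 539.3 -125.7   30. ]
```

View pics/a.png

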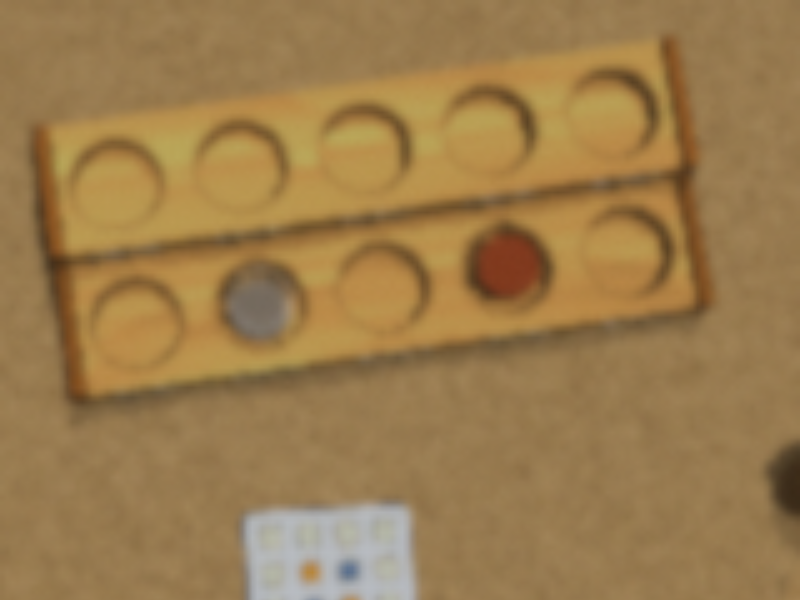

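View pics/b.png

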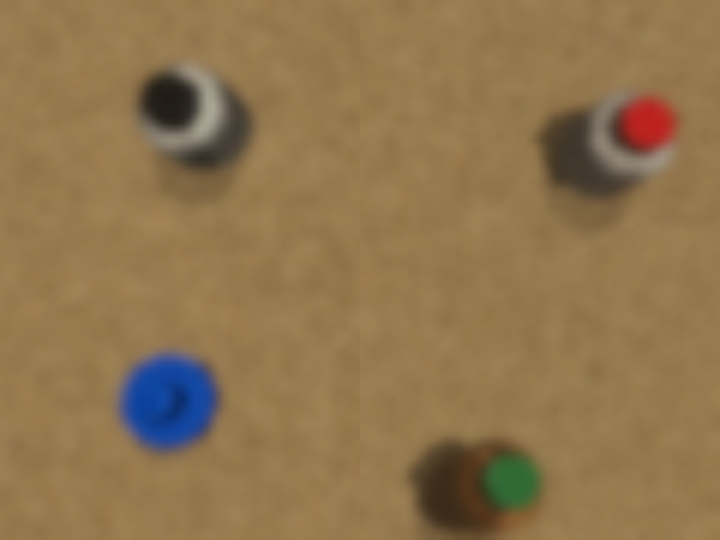

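```bash
cat >> h.py <<'E'
def plan(p,th=None):
    "world target TCP p; th = world yaw of jaw axis (tool y) relative to +y, deg"
    s=sensors.state(); R=np.array(s["eef_rot"]); d=R.T@(np.array(p)-s["position"])
    y=R[:,1]; cur=np.degrees(np.arctan2(-y[0],y[1]))
    print("t",round(s["time_s"],2),"pos",np.round(s["position"],1),"yaw",round(cur,2),"tool-down err",np.round(R[:,2],4)," shift now(mm)",d.round(1))
    if th is not None:
        a=th-cur; a=(a+90)%180-90
        z=np.radians(a); Rz=np.array([[np.cos(z),-np.sin(z),0],[np.sin(z),np.cos(z),0],[0,0,1]])
        print("turn tool z:",round(-a,2),"shift after turn:",((Rz@R).T@(np.array(p)-s["position"])).round(1))
E
python3 - <<'E'
from h import *
c=eyes.calibration("wrist"); s=sensors.state(); snap("wrist","w0.png")
C=-np.array(c["R"]).T@np.array(c["t"]); print(c["fovy"],c["dist"],np.array(s["eef_rot"]).T@(C-s["position"]), (np.array(s["eef_rot"]).T@np.array(c["R"]).T).round(3))
plan([426,312,200],8.3)
E
```

```text
62.295973864543484 [-0.00163325  0.          0.          0.          0.        ] [ 7.76376163e+01 -5.63173906e-02 -1.23479100e+02] [[ 0.001 -0.952 -0.305]
 [ 1.     0.001  0.   ]
 [-0.    -0.305  0.952]]
t 1.05 pos [168.9 627.7 250.3] yaw -15.06 tool-down err [ 0.e+00  1.e-04 -1.e+00]  shift now(mm) [-330.3 -238.1   50.3]
turn tool z: -23.36 shift after turn: [-208.8 -349.5   50.3]
```

View pics/w0.png

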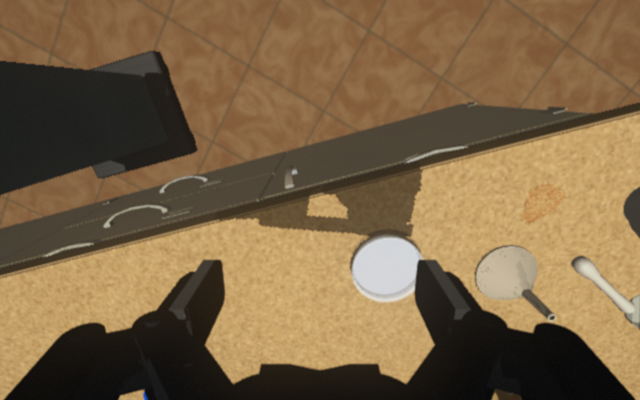

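Request:
apply_moves --pt "0 0 0 -7.8" --pt "0 0 0 -7.8" --pt "0 0 0 -7.8" --pt "-0.025 -0.042 0 0" --pt "-0.025 -0.042 0 0"

```text
time_s: 1.55
position: [230.5, 551.4, 250.1]
eef_rot: [[-0.989, -0.148, 0.0], [-0.148, 0.989, -0.0], [-0.0, -0.0, -1.0]]
force: [1.4, -0.5, -0.7]
opening: 85.5
```

Request:
apply_moves --pt "-0.025 -0.042 0.005 0" --pt "-0.025 -0.042 0.01 0" --pt "-0.025 -0.042 0.01 0" --pt "-0.025 -0.042 0.01 0" --pt "-0.025 -0.042 0.01 0"

```text
time_s: 2.05
position: [385.6, 360.6, 205.3]
eef_rot: [[-0.989, -0.145, 0.001], [-0.145, 0.989, 0.001], [-0.001, 0.001, -1.0]]
force: [0.5, -0.1, 0.1]
opening: 85.5
```

```bash
python3 - <<'E'
from h import *
plan([426,312,200],8.3)
snap("wrist","w1.png"); c=eyes.calibration("wrist")
for r in eyes.find_in("wrist","lid"): print(r, pix2z(c,r["xy"],20))
E
```

```text
t 2.05 pos [385.6 360.6 205.3] yaw 8.36 tool-down err [ 8.e-04  6.e-04 -1.e+00]  shift now(mm) [-32.9 -53.9   5.3]
turn tool z: 0.06 shift after turn: [-33.  -53.9   5.3]
{'xy': [273.2, 212.9], 'p': 0.73} [430.29442104 313.99327902  20.        ]
```

View pics/w1.png

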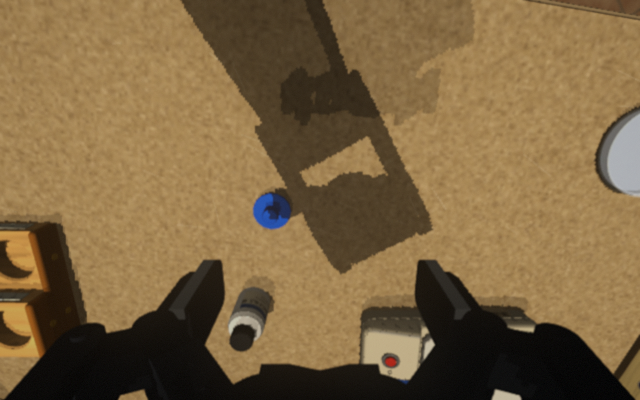

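Request:
apply_moves --pt "-0.019 -0.026 0.02 0" --pt "-0.018 -0.026 0.02 0" --pt "0 0 0.03 0" --pt "0 0 0.015 0" --pt "0 0 0 0" --gripper 0.0

```text
time_s: 2.65
position: [426.9, 315.5, 117.6]
eef_rot: [[-0.989, -0.146, -0.005], [-0.146, 0.989, -0.003], [0.005, -0.002, -1.0]]
force: [0.6, 0.2, -0.4]
opening: 42.9
```

```bash
python3 - <<'E'
from h import *
plan([430,314,33],8.3)
snap("wrist","w2.png"); c=eyes.calibration("wrist")
print(sensors.state()["opening"])
for r in eyes.find_in("wrist","lid"): print(r, pix2z(c,r["xy"],20))
p=sensors.state()["position"]
print(proj(c,[[p[0],p[1],28],[430,314,28]]))
E
```

```text
t 2.65 pos [426.9 315.5 117.6] yaw 8.37 tool-down err [-0.0048 -0.0026 -1.    ]  shift now(mm) [-3.2 -1.8 84.6]
turn tool z: 0.07 shift after turn: [-3.2 -1.8 84.6]
42.37792697449848
{'xy': [322.2, 206.8], 'p': 0.81} [427.08321297 318.07011629  20.        ]
[[320.23872263 212.50344405]
 [315.84396285 213.69003023]]
```

View pics/w2.png

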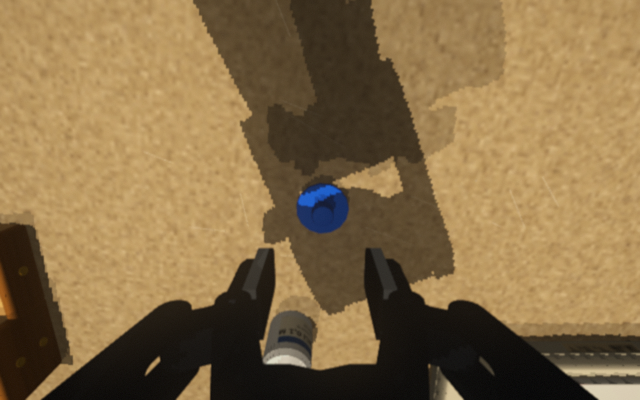

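```bash
cat >> h.py <<'E'
def blue(im,c,z):
    h=cv2.cvtColor(im,cv2.COLOR_RGB2HSV); m=((h[:,:,0]>105)&(h[:,:,0]<130)&(h[:,:,1]>150)).astype(np.uint8)
    n,l,st,ce=cv2.connectedComponentsWithStats(m); k=1+np.argmax(st[1:,4]); 
    cs,_=cv2.findContours((l==k).astype(np.uint8),0,1); (x,y),r=cv2.minEnclosingCircle(cs[0])
    print("blue",st[k],(x,y),r,pix2z(c,(x,y),z)); return x,y
E
python3 - <<'E'
from h import *
im=eyes.camera("wrist"); c=eyes.calibration("wrist"); blue(im,c,11)
print(proj(c,[[426.7,318,28]])); plan([427,318,33],8.3)
cv2.imwrite('pics/w3.png',cv2.resize(im[160:260,260:390,::-1],None,fx=6,fy=6,interpolation=cv2.INTER_CUBIC))
E
```

```text
blue [ 296  179   50   49 1852] (320.22125244140625, 202.6371612548828) 25.043128967285156 [429.59701368 317.87635466  11.        ]
[[321.09741321 206.52593801]]
t 2.8 pos [429.2 317.2 121.8] yaw 8.41 tool-down err [ 0.0018  0.0012 -1.    ]  shift now(mm) [ 2.2  1.1 88.7]
turn tool z: 0.11 shift after turn: [ 2.2  1.1 88.7]
```

View pics/w3.png

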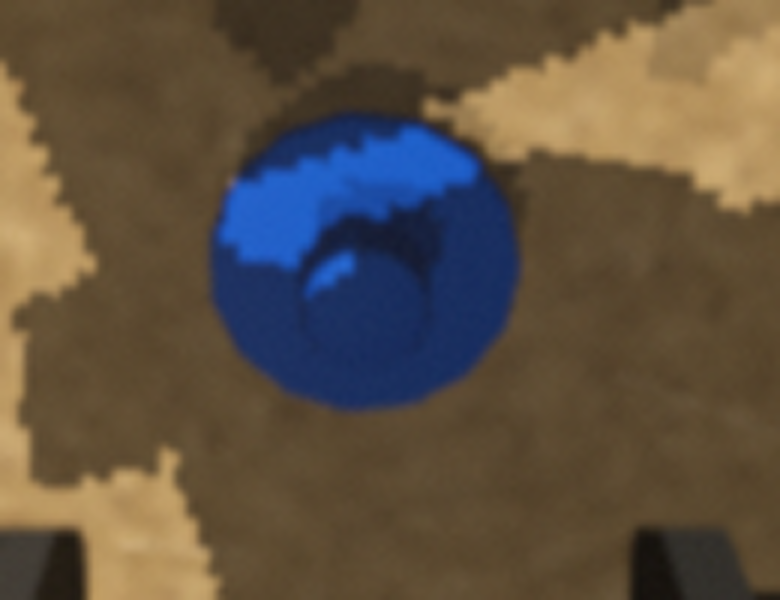

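Request:
apply_moves --pt "0 0 0 0" --pt "0 0 0 0" --pt "0 0 0 0" --pt "0 0 0 0" --pt "0 0 0 0"

```text
time_s: 3.3
position: [428.9, 316.1, 120.5]
eef_rot: [[-0.989, -0.145, 0.0], [-0.145, 0.989, 0.0], [-0.0, 0.0, -1.0]]
force: [-0.2, 0.3, -0.4]
opening: 42.6
```

```bash
python3 - <<'E'
from h import *
im=eyes.camera("wrist"); c=eyes.calibration("wrist"); blue(im,c,11)
plan([429.7,317.8,33],8.3); print(sensors.state()["qvel"])
E
```

```text
blue [ 297  180   50   48 1864] (321.2166748046875, 202.57901000976562) 25.053579330444336 [428.46492684 317.31630601  11.        ]
t 3.35 pos [428.9 316.1 120.4] yaw 8.34 tool-down err [ 1.e-04  0.e+00 -1.e+00]  shift now(mm) [-1.1  1.6 87.4]
turn tool z: 0.04 shift after turn: [-1.1  1.6 87.4]
[-0.09545204  0.1007262   0.06629219  0.04424714  0.01173183  0.09459897]
```

Request:
apply_moves --pt "0 0.001 0.03 0" --pt "0 0 0.025 0" --pt "0 0 0.02 0" --pt "0 0 0.011 0" --pt "0 0 0 0"

```text
time_s: 3.85
position: [427.6, 316.3, 32.6]
eef_rot: [[-0.989, -0.145, -0.003], [-0.145, 0.989, -0.002], [0.003, -0.001, -1.0]]
force: [0.1, 0.0, 0.2]
opening: 42.8
```

Request:
apply_moves --pt "0 0 0 0" --pt "0 0 0 0" --pt "0 0 0 0" --pt "0 0 0 0" --pt "0 0 0 0" --gripper -1 --squeeze 30

```text
time_s: 4.35
position: [429.8, 317.7, 35.8]
eef_rot: [[-0.989, -0.145, 0.002], [-0.145, 0.989, 0.001], [-0.003, 0.001, -1.0]]
force: [-0.5, 0.1, 5.9]
opening: 14.3
```

```bash
python3 - <<'E'
from h import *
s=sensors.state();print(s["opening"],s["force"],s["position"]); snap("wrist","w4.png"); 
E
```

```text
14.328879490619835 [-0.51496984  0.09813889  5.94686397] [429.75665587 317.700988    35.77966448]
```

View pics/w4.png

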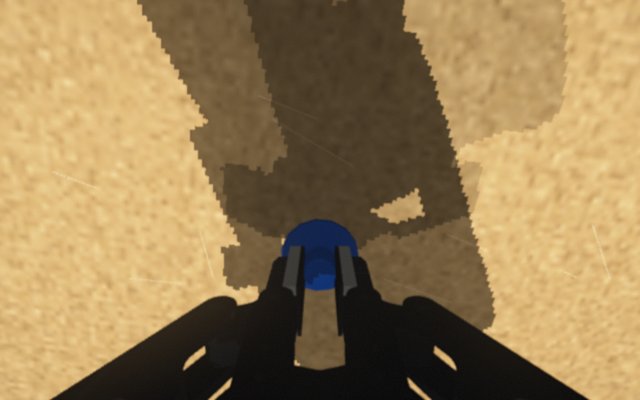

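Request:
apply_moves --pt "0 0 -0.01 0" --pt "0 0 -0.02 0" --pt "0 0 -0.03 0" --pt "0 0 -0.03 0" --pt "0 0 0 0"

```text
time_s: 4.9
position: [431.1, 318.6, 129.6]
eef_rot: [[-0.989, -0.145, 0.008], [-0.145, 0.989, 0.004], [-0.008, 0.003, -1.0]]
force: [0.9, 0.3, 0.9]
opening: 14.4
```

```bash
python3 - <<'E'
from h import *
s=sensors.state();print(s["opening"],s["force"],s["position"]); im=snap("wrist","w5.png",(220,180,420,330),4); c=eyes.calibration("wrist"); blue(im,c,11+90)
E
```

```text
14.389790699935253 [0.89931612 0.34245063 0.85179087] [431.14571261 318.5819172  129.59847463]
blue [ 284  221   73   69 1998] (319.46441650390625, 253.00567626953125) 36.59007263183594 [428.85650599 317.67912541 101.        ]
```

View pics/w5.png

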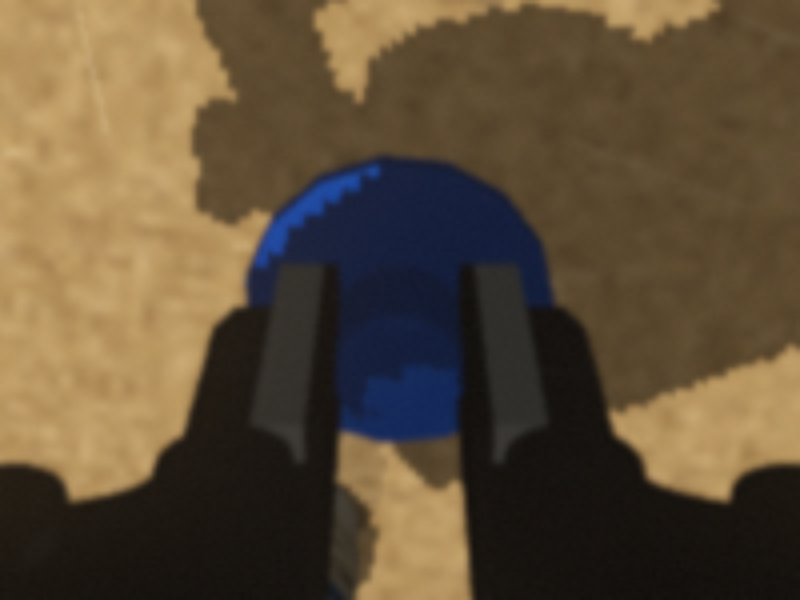

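Request:
apply_moves --pt "0 -0.02 -0.03 0" --pt "-0.008 -0.042 -0.02 0" --pt "-0.008 -0.042 -0.02 0" --pt "-0.008 -0.042 0 0" --pt "-0.008 -0.042 0 0"

```text
time_s: 5.45
position: [487.4, 134.1, 193.9]
eef_rot: [[-0.989, -0.146, -0.001], [-0.146, 0.989, -0.0], [0.001, -0.0, -1.0]]
force: [0.1, 0.4, -0.4]
opening: 14.4
```

Request:
apply_moves --pt "-0.008 -0.042 0 0" --pt "-0.008 -0.042 0 0" --pt "-0.008 -0.042 0 0" --pt "-0.018 -0.018 0 0" --pt "0 0 0 0"

```text
time_s: 5.95
position: [550.6, -3.0, 192.8]
eef_rot: [[-0.99, -0.141, -0.002], [-0.141, 0.99, -0.0], [0.002, 0.0, -1.0]]
force: [0.5, 0.6, 0.5]
opening: 14.3
```

Request:
apply_moves --pt "0 0 0 0" --pt "0 0 0 0" --pt "0 0 0 0" --pt "0 0 0 0" --pt "0 0 0 0"

```text
time_s: 6.45
position: [549.8, -0.1, 194.4]
eef_rot: [[-0.989, -0.146, 0.0], [-0.146, 0.989, -0.0], [-0.0, -0.0, -1.0]]
force: [0.6, 0.7, -0.6]
opening: 14.2
```

```bash
python3 - <<'E'
from h import *
plan([545,0,200],8.3)
im=snap("wrist","w6.png"); c=eyes.calibration("wrist"); np.save('w6.npy',im); import json; json.dump({k:np.array(v).tolist() for k,v in c.items()},open('c6.json','w'))
for n,z in(("jar",48),("stopper",36)):
  for r in eyes.find_in("wrist",n): print(n,r, pix2z(c,r["xy"],z))
E
```

```text
t 6.45 pos [ 5.498e+02 -1.000e-01  1.944e+02] yaw 8.4 tool-down err [ 1.e-04 -0.e+00 -1.e+00]  shift now(mm) [ 4.8  0.8 -5.6]
turn tool z: 0.1 shift after turn: [ 4.8  0.8 -5.6]
jar {'xy': [320.2, 157.2], 'p': 0.85} [522.90947507  -3.61683109  48.        ]
stopper {'xy': [182.0, 153.9], 'p': 0.67} [ 539.65508272 -120.9263547    36.        ]
```

View pics/w6.png

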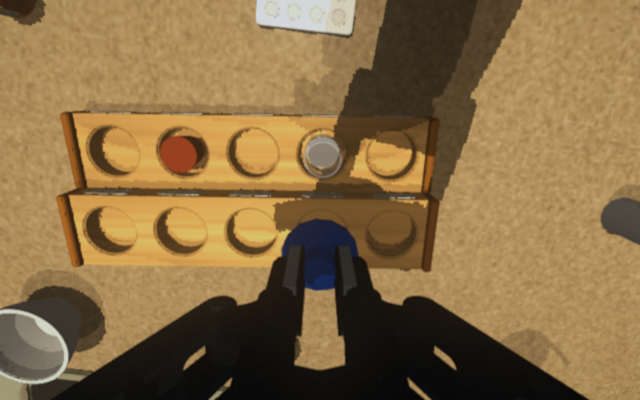

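```bash
python3 - <<'E'
import numpy as np,cv2
im=np.load('w6.npy')[:,:,::-1]
cv2.imwrite('pics/w6a.png',cv2.resize(im[100:280,50:250],None,fx=3.3,fy=3.3,interpolation=cv2.INTER_CUBIC)[:600,:800])
cv2.imwrite('pics/w6b.png',cv2.resize(im[100:280,245:445],None,fx=3.3,fy=3.3,interpolation=cv2.INTER_CUBIC)[:600,:800])
E
```

```text
(no output)
```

View pics/w6a.png

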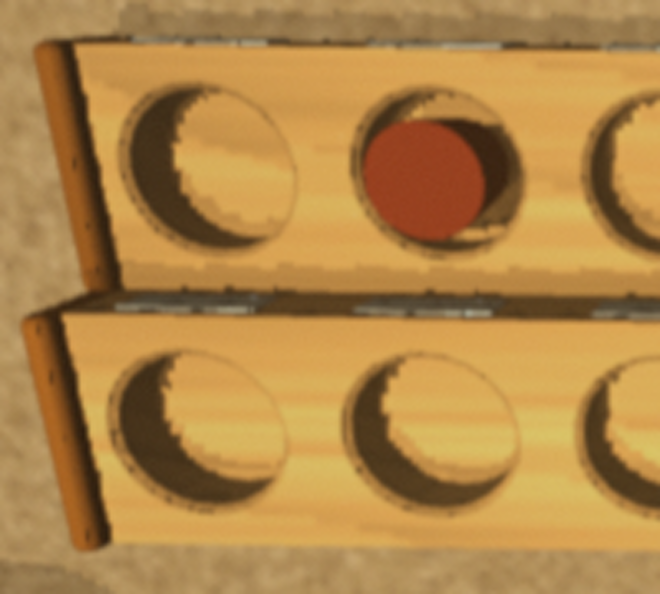

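View pics/w6b.png

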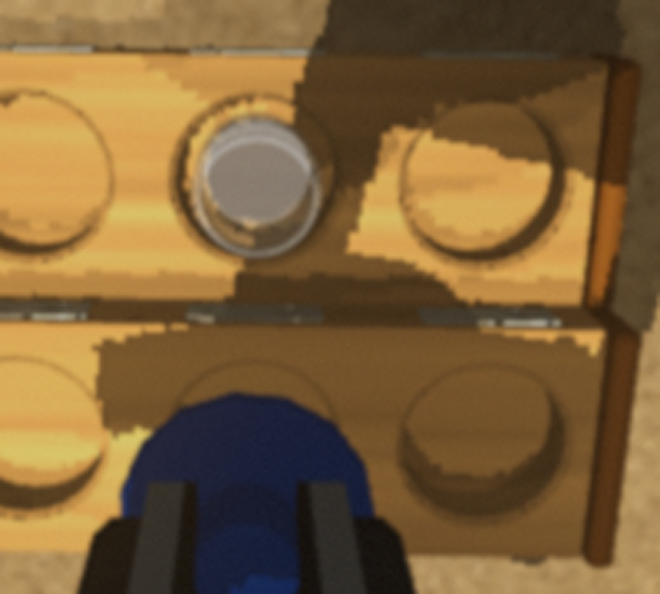

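```bash
cat > fit.py <<'E'
from h import *
import json
from scipy.optimize import least_squares
c=json.load(open('c6.json'))
o=[(-33,-124,26,208,168,0),(-33,-62,26,438,171,0),(-33,0,26,669,173,0),(-33,62,26,253.5,177,1),(-33,124,26,484,182,1),(33,-124,50,198,432,0),(33,-62,50,432,434,0),(33,0,50,662,436,0),(33,124,50,484,441,1)]
px=np.array([[(245 if b else 50)+u/3.3-.35,100+v/3.3-.35] for *_,u,v,b in o]); L=np.array([q[:3] for q in o],float)
def W(p,L):
    t=np.radians(p[2]); L=np.atleast_2d(L); return np.c_[p[0]+np.cos(t)*L[:,0]-np.sin(t)*L[:,1],p[1]+np.sin(t)*L[:,0]+np.cos(t)*L[:,1],L[:,2]]
if __name__=="__main__":
    r=least_squares(lambda p:(proj(c,W(p,L))-px).ravel(),[560,-60,8]); print(r.x,(r.fun.reshape(-1,2)).round(1).tolist())
    for n,q in dict(jarwell=(-33,62,26),left=(-33,124,26),mid=(-33,0,26),rear=(33,62,50)).items(): print(n,W(r.x,q).round(1))
    print("jar rim",pix2z(c,(322.6,159.1),48).round(1))
    ct=eyes.calibration("top"); im=cv2.imread('pics/top0.png')
    im=cv2.resize(im[150:290,270:430],None,fx=5,fy=5)
    for l in L:
        P=W(r.x,[(l[0]+22*np.cos(a),l[1]+22*np.sin(a),l[2]) for a in np.linspace(0,6.28,40)])
        q=((proj(ct,P)-[270,150]+.5)*5).astype(int); cv2.polylines(im,[q],True,(0,0,255),1)
    cv2.imwrite('pics/fit.png',im[:600])
E
python3 fit.py
```

```text
[564.33268786 -58.81765495   7.70861904] [[-0.5, 0.2], [-0.2, 0.2], [-0.2, 0.4], [0.6, 0.1], [0.6, -0.6], [-0.4, -0.3], [-0.6, -0.1], [0.4, 0.2], [0.3, 0.3]]
jarwell [[523.3  -1.8  26. ]]
left [[515.   59.6  26. ]]
mid [[531.6 -63.2  26. ]]
rear [[588.7   7.   50. ]]
jar rim [524.2  -1.4  48. ]
```

View pics/fit.png

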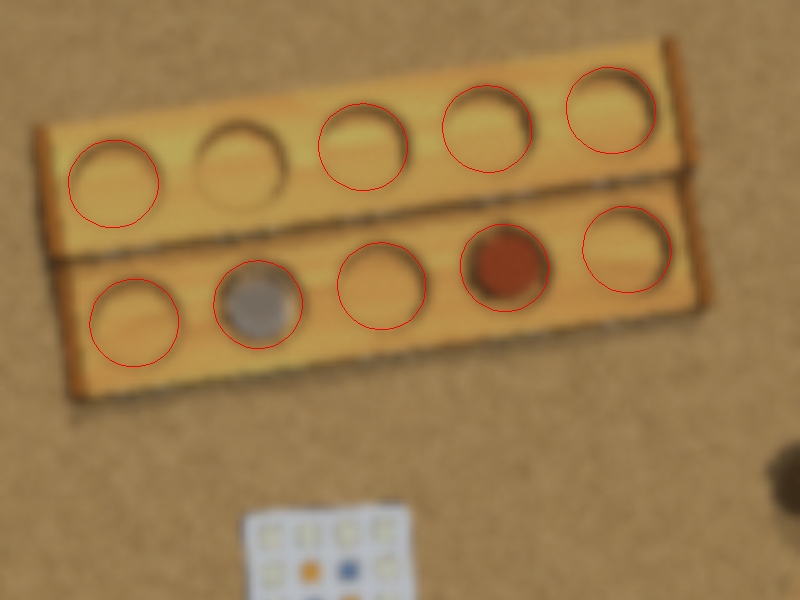

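```bash
python3 - <<'E'
from fit import *
im=np.load('w6.npy'); 
h=cv2.cvtColor(im,cv2.COLOR_RGB2HSV); m=((h[:,:,0]>105)&(h[:,:,0]<130)&(h[:,:,1]>120)).astype(np.uint8)
m[262:]=0
ys,xs=np.nonzero(m)
e=[]
for y in range(215,262):
    k=xs[ys==y]
    if len(k)>10: e+= [(k.min()-.5,y),(k.max()+.5,y)]
for x in range(290,352):
    k=ys[xs==x]
    if len(k): e.append((x,k.min()-.5))
P=np.array([pix2z(c,q,170) for q in e])[:,:2]
f=lambda p,r:np.hypot(P[:,0]-p[0],P[:,1]-p[1])-r
r=least_squares(lambda p:f(p,p[2]),[550,0,19.5],loss='soft_l1',f_scale=.5); print(r.x,np.abs(r.fun).mean())
r=least_squares(lambda p:f(p,19.5),[550,0],loss='soft_l1',f_scale=.5); print(r.x)
E
```

```text
[543.38339336   3.14830394  12.25227898] 1.703481929082766
[551.84196414   1.13996692]
```

```bash
python3 - <<'E'
from fit import *
im=np.load('w6.npy'); 
h=cv2.cvtColor(im,cv2.COLOR_RGB2HSV); m=((h[:,:,0]>105)&(h[:,:,0]<130)&(h[:,:,1]>120)).astype(np.uint8)
n,l,st,ce=cv2.connectedComponentsWithStats(m); k=1+np.argmax(st[1:,4]); m=(l==k)
e=[]
for y in range(222,246):
    q=np.nonzero(m[y])[0]
    if len(q): e+=[(q.min()-.5,y),(q.max()+.5,y)]
for x in range(300,342):
    q=np.nonzero(m[:,x])[0]
    e.append((x,q.min()-.5))
for z in (168,170.5,173):
    P=np.array([pix2z(c,q,z) for q in e])[:,:2]
    f=lambda p,r:np.hypot(P[:,0]-p[0],P[:,1]-p[1])-r
    r=least_squares(lambda p:f(p,p[2]),[550,0,19.5],loss='soft_l1',f_scale=.5); print(z,r.x,np.abs(r.fun).mean())
    r=least_squares(lambda p:f(p,19.5),[550,0],loss='soft_l1',f_scale=.5); print(r.x,np.abs(r.fun).mean())
E
```

```text
Traceback (most recent call last):
ValueError: zero-size array to reduction operation minimum which has no identity
```

```bash
python3 - <<'E'
from fit import *
im=np.load('w6.npy').astype(int); 
m=(im[:,:,2]>1.5*im[:,:,0]+8)
m[265:]=0; m[:210]=0
cv2.imwrite('pics/m.png',m[200:280,260:380].astype(np.uint8)*255)
e=[]
for y in range(222,248):
    q=np.nonzero(m[y,270:370])[0]+270
    if len(q)>4: e+=[(q.min()-.5,y),(q.max()+.5,y)]
for x in range(300,342):
    q=np.nonzero(m[:,x])[0]
    if len(q): e.append((x,q.min()-.5))
print(len(e))
for z in (168,170.5,173):
    P=np.array([pix2z(c,q,z) for q in e])[:,:2]
    f=lambda p,r:np.hypot(P[:,0]-p[0],P[:,1]-p[1])-r
    r=least_squares(lambda p:f(p,p[2]),[550,0,19.5],loss='soft_l1',f_scale=.5); print(z,r.x,np.abs(r.fun).mean())
    r=least_squares(lambda p:f(p,19.5),[550,0],loss='soft_l1',f_scale=.5); print(r.x,np.abs(r.fun).mean())
E
```

```text
94
168 [546.29420901   1.78718728  14.81472518] 0.6858047010510583
[551.62791827   1.3625539 ] 1.1750606386859683
170.5 [545.07205531   1.56296681  14.56687633] 0.6744073364509756
[550.68118835   1.17943697] 1.1923991660659155
173 [543.84997391   1.33873243  14.31908541] 0.6630085807988478
[549.73451142   1.01665126] 1.208721630558598
```

```bash
python3 - <<'E'
from fit import *
for z in (165,168,171):
  a=pix2z(c,(319.9,219),z); print(z,a, "axis along-tool x ->", a+np.array([.989,.146,0])*19.5)
  print(pix2z(c,(282.3,245),z),pix2z(c,(357.5,245),z))
E
```

```text
165 [531.86496677  -2.71897834 165.        ] axis along-tool x -> [5.51150467e+02 1.28021663e-01 1.65000000e+02]
[548.66001323 -19.53608214 165.        ] [543.05920874  18.25766595 165.        ]
168 [530.7115319   -2.89515695 168.        ] axis along-tool x -> [ 5.49997032e+02 -4.81569529e-02  1.68000000e+02]
[547.1771211  -19.38237081 168.        ] [541.68618386  17.67000246 168.        ]
171 [529.55809702  -3.07133557 171.        ] axis along-tool x -> [ 5.48843597e+02 -2.24335569e-01  1.71000000e+02]
[545.69422897 -19.22865949 171.        ] [540.31315899  17.08233896 171.        ]
```

```bash
python3 - <<'E'
from h import *
plan([524.3,-1.5,92],7.7)
E
```

```text
t 6.6 pos [ 5.500e+02 -4.000e-01  1.945e+02] yaw 8.37 tool-down err [ 3.e-04 -0.e+00 -1.e+00]  shift now(mm) [ 25.7   2.7 102.5]
turn tool z: 0.67 shift after turn: [ 25.7   2.4 102.5]
```

Request:
apply_moves --pt "0.013 0.001 0.03 0.7" --pt "0.0125 0.0015 0.03 0" --pt "0 0 0.03 0" --pt "0 0 0.012 0" --pt "0 0 0 0"

```text
time_s: 7.1
position: [523.2, -1.6, 90.5]
eef_rot: [[-0.991, -0.133, -0.004], [-0.133, 0.991, 0.0], [0.004, 0.001, -1.0]]
force: [-0.5, -0.1, -0.9]
opening: 14.2
```

Request:
apply_moves --pt "0 0 0 0" --pt "0 0 0 0" --pt "0 0 0 0" --pt "0 0 0 0" --pt "0 0 0 0"

```text
time_s: 7.6
position: [524.9, -1.8, 92.9]
eef_rot: [[-0.991, -0.133, 0.001], [-0.133, 0.991, -0.0], [-0.001, -0.0, -1.0]]
force: [-0.5, 0.2, -0.6]
opening: 14.5
```

```bash
python3 - <<'E'
from h import *
plan([524.3,-1.5,76],7.7)
snap("wrist","w7.png",(220,150,420,300),4)
im=eyes.camera("side");cv2.imwrite("pics/s7.png",cv2.resize(im[140:230,280:400,::-1],None,fx=6,fy=6,interpolation=cv2.INTER_CUBIC))
E
```

```text
t 7.6 pos [524.9  -1.8  92.9] yaw 7.64 tool-down err [ 1.e-03 -1.e-04 -1.e+00]  shift now(mm) [ 0.5  0.3 16.9]
turn tool z: -0.06 shift after turn: [ 0.5  0.3 16.9]
```

View pics/w7.png

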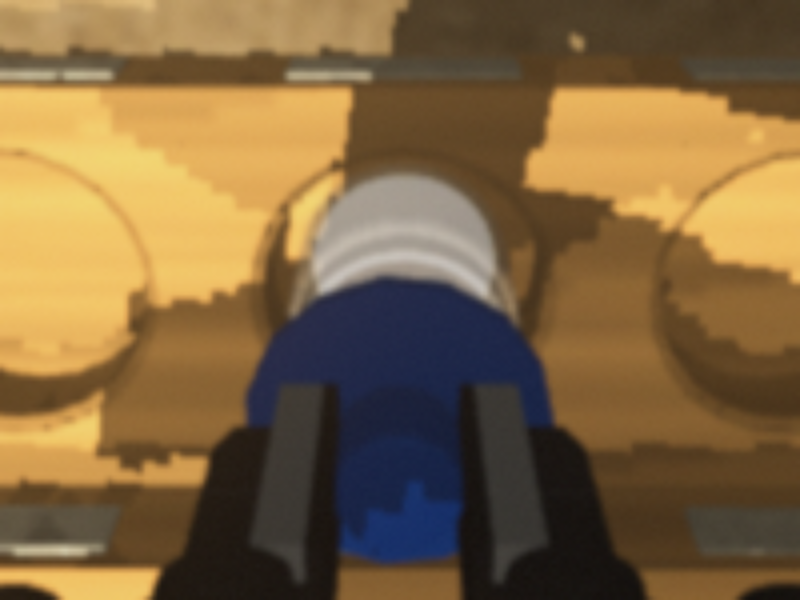

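View pics/s7.png

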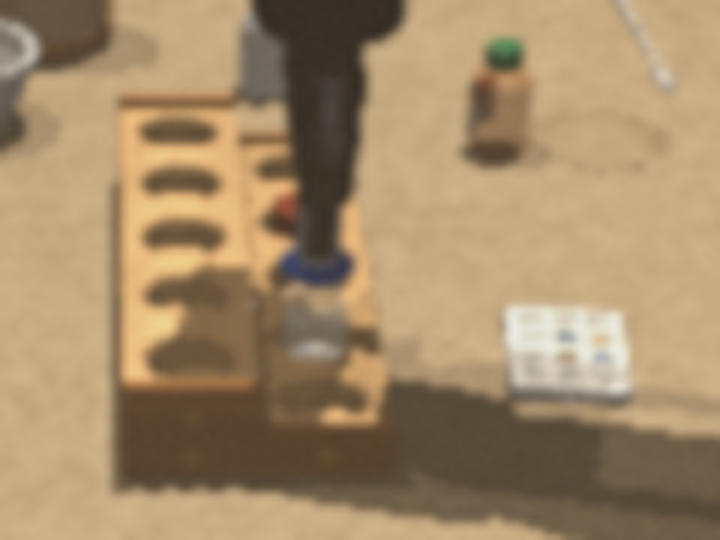

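Request:
apply_moves --pt "0.0005 0.0008 0.004 0" --pt "0 0 0.004 0" --pt "0 0 0.003 0" --pt "0 0 0.002 0" --pt "0 0 0.001 0"

```text
time_s: 8.2
position: [523.6, -1.0, 77.8]
eef_rot: [[-0.991, -0.133, -0.001], [-0.133, 0.991, 0.0], [0.001, 0.0, -1.0]]
force: [-0.4, -0.2, -0.5]
opening: 14.5
```

Request:
apply_moves --pt "0 0 0.001 0" --pt "0 0 0.001 0" --pt "0 0 0.0005 0" --pt "0 0 0 0" --pt "0 0 0 0"

```text
time_s: 8.7
position: [524.0, -1.0, 75.9]
eef_rot: [[-0.991, -0.133, 0.0], [-0.133, 0.991, -0.0], [-0.0, -0.0, -1.0]]
force: [-0.7, -0.4, 0.3]
opening: 13.8
```

```bash
python3 - <<'E'
from h import *
plan([524.3,-1.5,76],7.7)
snap("wrist","w8.png",(220,150,420,300),4)
im=eyes.camera("side");cv2.imwrite("pics/s8.png",cv2.resize(im[140:230,280:400,::-1],None,fx=6,fy=6,interpolation=cv2.INTER_CUBIC))
E
```

```text
t 8.7 pos [524.   -1.   75.9] yaw 7.65 tool-down err [ 1.e-04 -1.e-04 -1.e+00]  shift now(mm) [-0.3 -0.5 -0.1]
turn tool z: -0.05 shift after turn: [-0.3 -0.5 -0.1]
```

View pics/s8.png

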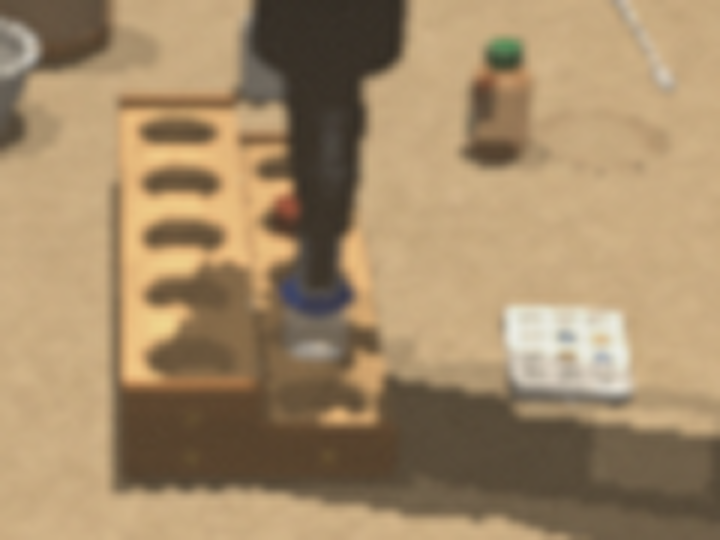

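View pics/w8.png

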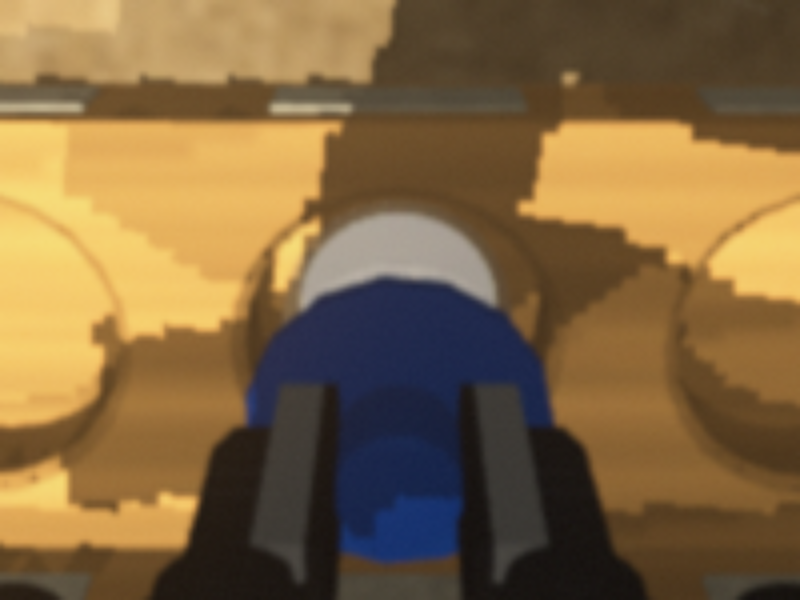

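Request:
apply_moves --pt "0 0 0 0" --pt "0 0 0 0" --pt "0 0 0 0" --pt "0 0 0 0" --pt "0 0 0 0" --gripper -0.3

```text
time_s: 9.3
position: [523.9, -1.0, 75.8]
eef_rot: [[-0.991, -0.133, -0.0], [-0.133, 0.991, 0.0], [0.0, 0.0, -1.0]]
force: [0.3, 0.1, -0.1]
opening: 29.9
```

Request:
apply_moves --pt "0 0 -0.01 0" --pt "0 0 -0.03 0" --pt "0 0 -0.05 0" --pt "0 0 -0.03 0" --pt "0 0 0 0"

```text
time_s: 9.8
position: [527.3, -1.3, 203.2]
eef_rot: [[-0.991, -0.133, 0.012], [-0.133, 0.991, -0.001], [-0.012, -0.003, -1.0]]
force: [0.4, -0.3, 0.0]
opening: 29.5
```

```bash
python3 - <<'E'
from h import *
s=sensors.state();print(s["opening"],s["force"],s["position"])
im=snap("wrist","w9.png"); c=eyes.calibration("wrist"); blue(im,c,51)
im=eyes.camera("side");cv2.imwrite("pics/s9.png",cv2.resize(im[140:230,280:400,::-1],None,fx=6,fy=6,interpolation=cv2.INTER_CUBIC))
E
```

```text
29.49466354774103 [ 0.36828211 -0.26820066  0.00821219] [527.3426252   -1.3437129  203.17615682]
blue [299 160  25  37 508] (313.5, 178.0) 19.500099182128906 [518.57866976  -7.52483091  51.        ]
```

View pics/s9.png

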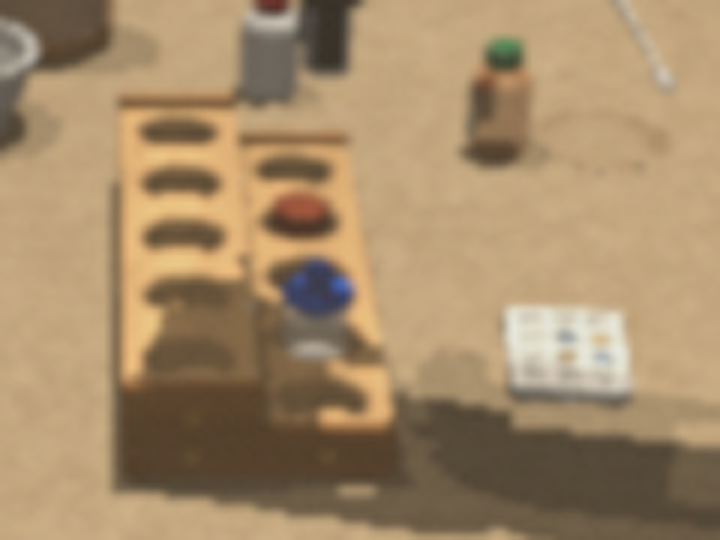

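View pics/w9.png

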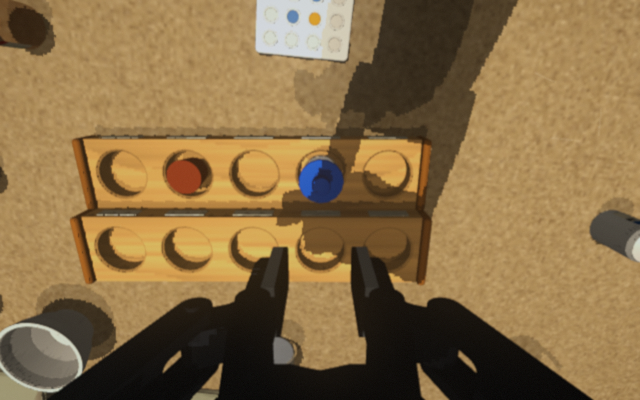

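Request:
apply_moves --pt "0 0 0 0" --pt "0 0 0 0" --pt "0 0 0 0" --pt "0 0 0 0" --pt "0 0 0 0"

```text
time_s: 10.4
position: [523.7, -1.0, 195.3]
eef_rot: [[-0.991, -0.133, -0.001], [-0.133, 0.991, 0.0], [0.001, 0.0, -1.0]]
force: [-0.7, 0.5, 0.3]
opening: 30.1
```

```bash
python3 - <<'E'
from h import *
im=eyes.camera("wrist"); c=eyes.calibration("wrist"); 
def ov(im,c,crop,s,fn):
    a,b,cc,d=crop; o=cv2.resize(im[b:d,a:cc,::-1],None,fx=s,fy=s,interpolation=cv2.INTER_CUBIC).copy(); o2=o.copy()
    for z,r,col in((48,19.5,(0,255,0)),(52,19.5,(0,255,255)),(68,8,(0,0,255)),(54,8,(0,0,255)),(8,17,(255,255,255))):
        P=[(523.8+r*np.cos(t),-1.2+r*np.sin(t),z) for t in np.linspace(0,6.28,40)]
        cv2.polylines(o,[((proj(c,P)-[a,b]+.5)*s).astype(int)],True,col,1)
    cv2.imwrite('pics/'+fn,np.hstack([o2,o]))
ov(im,c,(285,140,355,220),5.5,'o1.png')
im=eyes.camera("side"); ov(im,eyes.calibration("side"),(310,170,355,210),8,'o2.png')
im=eyes.camera("top"); ov(im,eyes.calibration("top"),(300,190,345,230),8,'o3.png')
E
```

```text
(no output)
```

View pics/o1.png

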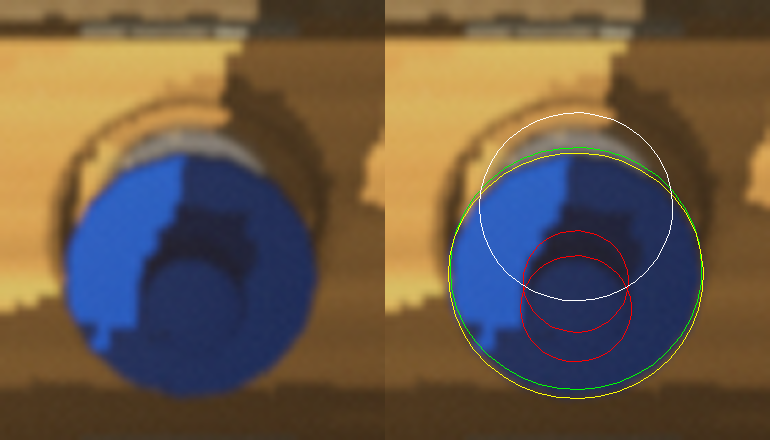

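View pics/o2.png

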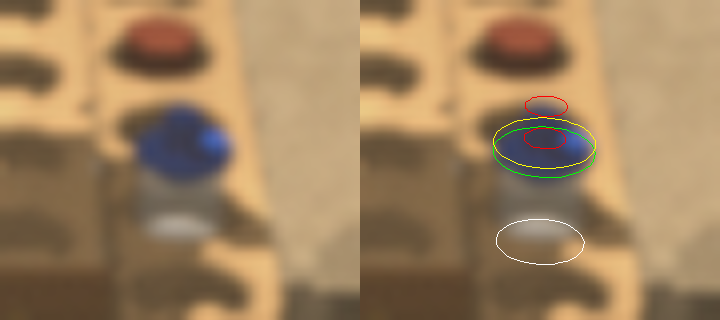

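Request:
apply_moves --pt "-0.009 0.048 0 0" --pt "-0.009 0.048 0 0" --pt "-0.009 0.048 0 0" --pt "-0.009 0.048 0 0" --pt "-0.009 0.048 0 0" --gripper 0.4

```text
time_s: 11.05
position: [536.5, 244.8, 196.1]
eef_rot: [[-0.991, -0.133, 0.001], [-0.133, 0.991, 0.0], [-0.001, -0.0, -1.0]]
force: [1.0, -0.6, 0.0]
opening: 59.9
```

Request:
apply_moves --pt "-0.009 0.03 0 0" --pt "0 0.02 0 0" --pt "0 0 0 0" --pt "0 0 0 0" --pt "0 0 0 0"

```text
time_s: 11.55
position: [538.9, 292.6, 195.7]
eef_rot: [[-0.991, -0.132, -0.0], [-0.132, 0.991, -0.0], [0.0, -0.0, -1.0]]
force: [-0.4, -0.1, 0.7]
opening: 59.4
```

Request:
apply_moves --pt "0 0 0 0" --pt "0 0 0 0" --pt "0 0 0 0" --pt "0 0 0 0" --pt "0 0 0 0"

```text
time_s: 12.05
position: [538.9, 293.4, 195.9]
eef_rot: [[-0.991, -0.133, 0.0], [-0.133, 0.991, 0.0], [-0.0, 0.0, -1.0]]
force: [0.4, 0.3, 0.6]
opening: 60.0
```

```bash
python3 - <<'E'
from h import *
plan([538,298,45],7.7)
im=snap("wrist","w10.png"); c=eyes.calibration("wrist")
for r in eyes.find_in("wrist","bottle_black"): print(r,pix2z(c,r["xy"],50))
E
```

```text
t 12.05 pos [538.9 293.4 195.9] yaw 7.63 tool-down err [ 1.e-04  0.e+00 -1.e+00]  shift now(mm) [  0.3   4.6 150.9]
turn tool z: -0.07 shift after turn: [  0.3   4.6 150.9]
{'xy': [333.7, 192.5], 'p': 0.82} [540.12986795 305.85985929  50.        ]
```

View pics/w10.png

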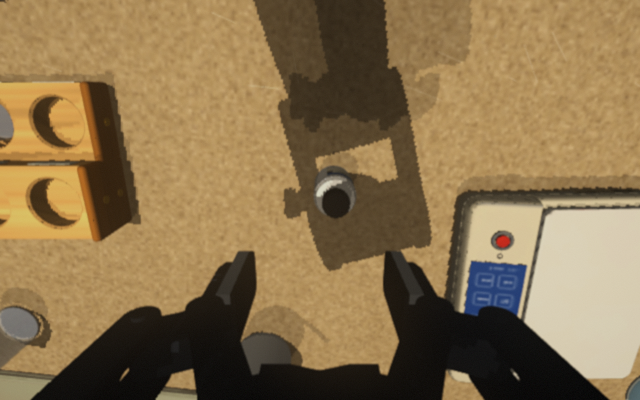

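```bash
cat >> h.py <<'E'
def bov(im,c,x,y,z0,fn,w=45,s=7):
    u,v=proj(c,[[x,y,z0+45]])[0].astype(int); a,b=u-w,v-w
    o=cv2.resize(im[max(b,0):b+2*w,a:a+2*w,::-1],None,fx=s,fy=s,interpolation=cv2.INTER_CUBIC); b=max(b,0)
    for z,r,col in((0,18.5,(255,255,255)),(55,18.5,(0,255,0)),(70,11.5,(0,0,255)),(58,11.5,(0,0,255))):
        P=[(x+r*np.cos(t),y+r*np.sin(t),z+z0) for t in np.linspace(0,6.28,40)]
        cv2.polylines(o,[((proj(c,P)-[a,b]+.5)*s).astype(int)],True,col,1)
    cv2.imwrite('pics/'+fn,o)
E
python3 - <<'E'
from h import *
im=eyes.camera("wrist"); c=eyes.calibration("wrist")
p=pix2z(c,(336.5,203.5),70); print(p); bov(im,c,p[0],p[1],0,'b1.png')
E
```

```text
[543.00232172 307.79397966  70.        ]
```

View pics/b1.png

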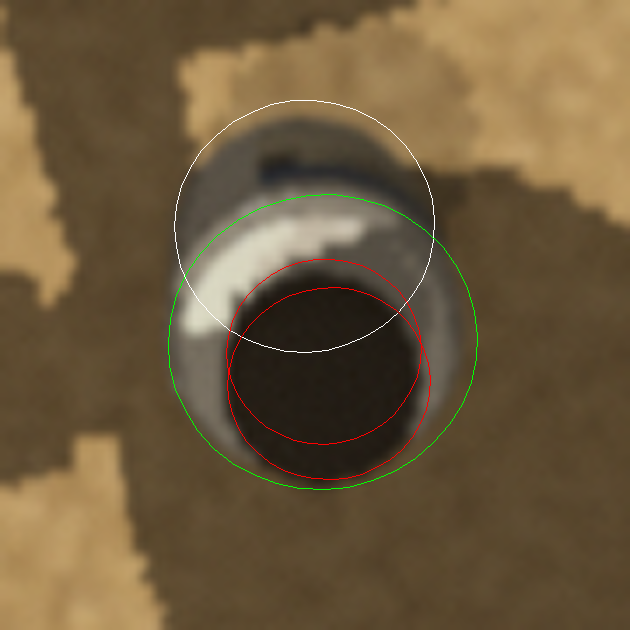

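```bash
python3 - <<'E'
from h import *
plan([543,307,50],7.7)
E
```

```text
t 12.2 pos [538.8 293.6 195.8] yaw 7.64 tool-down err [-0. -0. -1.]  shift now(mm) [ -5.9  12.8 145.8]
turn tool z: -0.06 shift after turn: [ -5.9  12.8 145.8]
```

Request:
apply_moves --pt "-0.006 0.013 0.02 0" --pt "0 0 0.03 0" --pt "0 0 0.02 0" --pt "0 0 0 0" --pt "0 0 0 0"

```text
time_s: 12.7
position: [543.0, 307.3, 125.9]
eef_rot: [[-0.991, -0.133, -0.0], [-0.133, 0.991, -0.0], [0.0, -0.0, -1.0]]
force: [-0.0, -0.1, 0.1]
opening: 59.8
```

Request:
apply_moves --pt "0 0 0.02 0" --pt "0 0 0.025 0" --pt "0 0 0.02 0" --pt "0 0 0.01 0" --pt "0 0 0 0"

```text
time_s: 13.2
position: [542.9, 307.2, 50.6]
eef_rot: [[-0.991, -0.133, -0.001], [-0.133, 0.991, -0.0], [0.001, -0.0, -1.0]]
force: [0.0, -0.1, 0.9]
opening: 59.7
```

Request:
apply_moves --pt "0 0 0 0" --pt "0 0 0 0" --pt "0 0 0 0" --pt "0 0 0 0" --pt "0 0 0 0" --gripper -1 --squeeze 40

```text
time_s: 13.7
position: [544.5, 307.8, 53.0]
eef_rot: [[-0.991, -0.133, 0.003], [-0.133, 0.991, 0.001], [-0.004, 0.001, -1.0]]
force: [-0.2, -0.4, 6.6]
opening: 35.9
```

```bash
python3 - <<'E'
from h import *
plan([543,307,50],7.7); print(sensors.state()["force"])
im=snap("wrist","w11.png")
E
```

```text
t 13.7 pos [544.5 307.8  53. ] yaw 7.64 tool-down err [ 0.0034  0.0014 -1.    ]  shift now(mm) [ 1.6 -0.6  3. ]
turn tool z: -0.06 shift after turn: [ 1.6 -0.6  3. ]
[-0.22870782 -0.38617689  6.58806202]
```

View pics/w11.png

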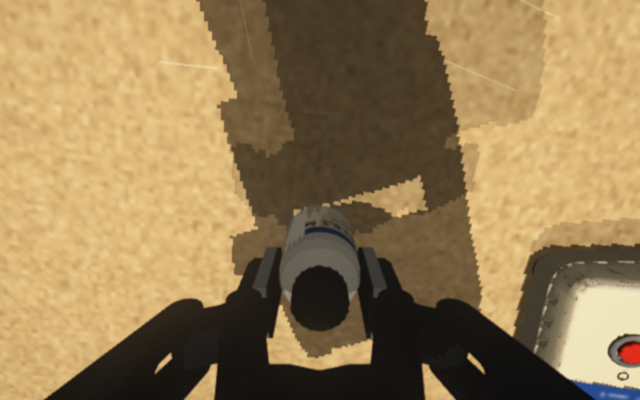

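Request:
apply_moves --pt "0 0 -0.01 0" --pt "0 0 -0.03 0" --pt "0 0 -0.04 0" --pt "0 0 -0.02 0" --pt "0 0 0 0"

```text
time_s: 14.25
position: [545.1, 308.3, 155.6]
eef_rot: [[-0.991, -0.133, 0.007], [-0.133, 0.991, 0.003], [-0.007, 0.002, -1.0]]
force: [0.4, -0.6, -1.4]
opening: 35.8
```

Request:
apply_moves --pt "0 0 0 0" --pt "0 0 0 0" --pt "0 0 0 0" --pt "0 0 0 0" --pt "0 0 0 0"

```text
time_s: 14.75
position: [542.7, 307.0, 149.8]
eef_rot: [[-0.991, -0.133, -0.001], [-0.133, 0.991, -0.001], [0.002, -0.0, -1.0]]
force: [-0.0, -0.3, 0.1]
opening: 35.8
```

```bash
python3 - <<'E'
from h import *
s=sensors.state(); p=s["position"]
plan([515,59.6,p[2]],7.7); print(s["force"],s["opening"])
im=snap("wrist","w12.png"); c=eyes.calibration("wrist"); bov(im,c,p[0],p[1],p[2]-53,'b2.png')
E
```

```text
t 14.75 pos [542.7 307.  149.8] yaw 7.64 tool-down err [-1.5e-03 -7.0e-04 -1.0e+00]  shift now(mm) [ 6.030e+01 -2.416e+02  2.000e-01]
turn tool z: -0.06 shift after turn: [ 6.060e+01 -2.415e+02  2.000e-01]
[-0.04162734 -0.31827607  0.10061899] 35.79686811203431
```

View pics/b2.png

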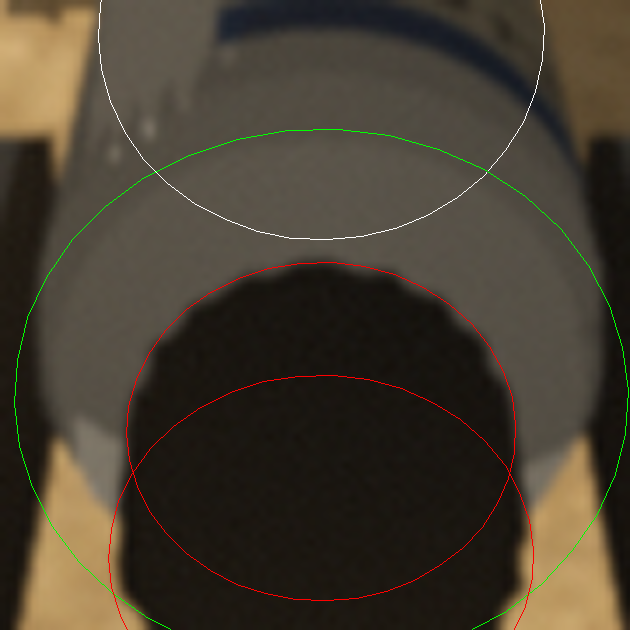

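Request:
apply_moves --pt "0.012 -0.048 0 0" --pt "0.012 -0.048 0 0" --pt "0.012 -0.048 0 0" --pt "0.012 -0.048 0 0" --pt "0.012 -0.048 0 0"

```text
time_s: 15.3
position: [515.1, 59.7, 151.0]
eef_rot: [[-0.991, -0.134, 0.001], [-0.134, 0.991, -0.0], [-0.001, -0.0, -1.0]]
force: [0.5, -0.3, -0.5]
opening: 35.8
```

Request:
apply_moves --pt "0 -0.001 0 0" --pt "0 0 0 0" --pt "0 0 0.01 0" --pt "0 0 0.02 0" --pt "0 0 0 0"

```text
time_s: 15.8
position: [513.4, 61.8, 117.3]
eef_rot: [[-0.991, -0.135, -0.007], [-0.135, 0.991, 0.0], [0.006, 0.001, -1.0]]
force: [-0.6, 0.4, -1.6]
opening: 35.9
```

Request:
apply_moves --pt "0 0 0 0" --pt "0 0 0 0" --pt "0 0 0 0" --pt "0 0 0 0" --pt "0 0 0 0"

```text
time_s: 16.3
position: [515.9, 60.5, 121.3]
eef_rot: [[-0.991, -0.133, 0.001], [-0.133, 0.991, 0.0], [-0.001, -0.0, -1.0]]
force: [-0.9, 0.7, -1.7]
opening: 35.7
```

```bash
python3 - <<'E'
from h import *
plan([515,59.6,61.5],7.7)
snap("wrist","w13.png")
E
```

```text
t 16.3 pos [515.9  60.5 121.3] yaw 7.64 tool-down err [ 9.e-04  0.e+00 -1.e+00]  shift now(mm) [ 1.1 -0.7 59.8]
turn tool z: -0.06 shift after turn: [ 1.1 -0.7 59.8]
```

View pics/w13.png

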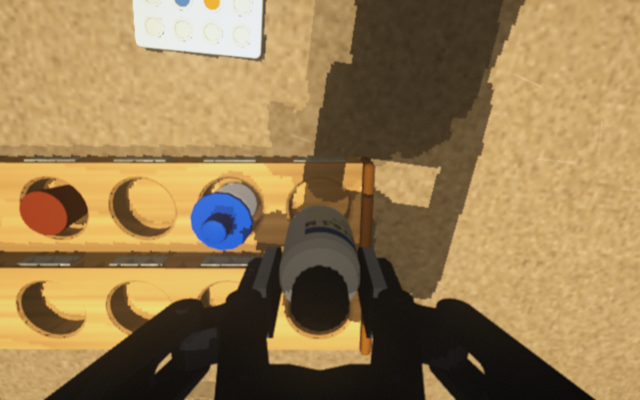

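Request:
apply_moves --pt "0.001 -0.0007 0.01 0" --pt "0 0 0.015 0" --pt "0 0 0.01 0" --pt "0 0 0 0" --pt "0 0 0 0"

```text
time_s: 16.85
position: [514.2, 59.6, 84.9]
eef_rot: [[-0.991, -0.133, -0.002], [-0.133, 0.991, -0.0], [0.002, 0.0, -1.0]]
force: [0.3, -0.6, -0.8]
opening: 35.7
```

Request:
apply_moves --pt "0 0 0.004 0" --pt "0 0 0.004 0" --pt "0 0 0.004 0" --pt "0 0 0.004 0" --pt "0 0 0.002 0"

```text
time_s: 17.35
position: [514.4, 59.6, 67.3]
eef_rot: [[-0.991, -0.133, -0.001], [-0.133, 0.991, -0.0], [0.001, 0.0, -1.0]]
force: [-0.0, 0.3, -0.5]
opening: 35.7
```

Request:
apply_moves --pt "0 0 0.002 0" --pt "0 0 0.002 0" --pt "0 0 0.001 0" --pt "0 0 0.001 0" --pt "0 0 0 0"

```text
time_s: 17.85
position: [514.7, 59.6, 61.7]
eef_rot: [[-0.991, -0.133, -0.0], [-0.133, 0.991, -0.0], [0.0, -0.0, -1.0]]
force: [0.5, 1.4, -0.8]
opening: 35.8
```

Request:
apply_moves --pt "0 0 0.001 0" --pt "0 0 0 0" --pt "0 0 0 0" --pt "0 0 0 0" --pt "0 0 0 0"

```text
time_s: 18.35
position: [515.0, 59.6, 61.1]
eef_rot: [[-0.991, -0.133, 0.001], [-0.133, 0.991, -0.0], [-0.001, -0.0, -1.0]]
force: [0.3, 0.2, 1.4]
opening: 35.5
```

Request:
apply_moves --pt "0 0 0 0" --pt "0 0 0 0" --pt "0 0 0 0" --pt "0 0 0 0" --pt "0 0 0 0" --gripper 0.04

```text
time_s: 18.85
position: [514.7, 59.6, 60.8]
eef_rot: [[-0.991, -0.133, -0.0], [-0.133, 0.991, 0.0], [0.0, 0.0, -1.0]]
force: [0.2, -0.4, -0.2]
opening: 44.4
```

```bash
python3 - <<'E'
from h import *
plan([515,59.6,160],7.7); print(sensors.state()["force"])
snap("wrist","w14.png",(200,100,440,280),3.3)
E
```

```text
t 18.85 pos [514.7  59.6  60.8] yaw 7.64 tool-down err [-0.  0. -1.]  shift now(mm) [ -0.3  -0.1 -99.2]
turn tool z: -0.06 shift after turn: [ -0.3  -0.1 -99.2]
[ 0.16979543 -0.3524032  -0.23195201]
```

View pics/w14.png

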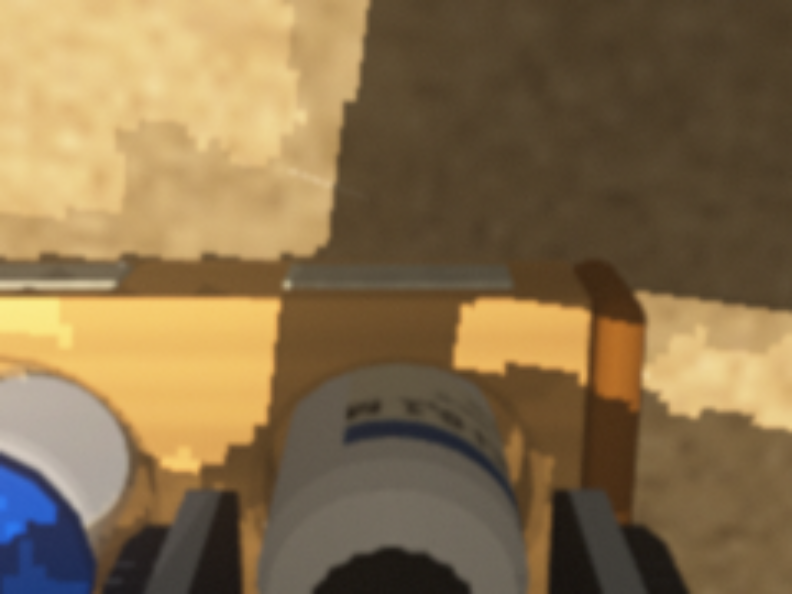

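Request:
apply_moves --pt "0 0 -0.015 0" --pt "0 0 -0.035 0" --pt "0 0 -0.045 0" --pt "0 0 -0.03 0" --pt "0 -0.03 -0.015 0"

```text
time_s: 19.4
position: [520.4, 31.4, 206.4]
eef_rot: [[-0.991, -0.137, 0.008], [-0.137, 0.991, 0.001], [-0.008, -0.0, -1.0]]
force: [0.2, -0.3, -0.4]
opening: 44.3
```

Request:
apply_moves --pt "0 -0.048 0 0" --pt "0 -0.048 0 0" --pt "0 -0.048 0 0" --pt "0 -0.048 0 0" --pt "0 -0.048 0 0" --gripper 0.4

```text
time_s: 19.9
position: [550.8, -210.0, 202.5]
eef_rot: [[-0.991, -0.133, 0.002], [-0.133, 0.991, -0.001], [-0.002, -0.001, -1.0]]
force: [1.0, 0.8, -1.0]
opening: 59.8
```

Request:
apply_moves --pt "0 -0.048 0 0" --pt "0 -0.048 0 0" --pt "0 -0.035 0 0" --pt "0 0 0 0" --pt "0 0 0 0"

```text
time_s: 20.4
position: [568.0, -338.4, 201.6]
eef_rot: [[-0.991, -0.132, 0.0], [-0.132, 0.991, 0.0], [-0.0, 0.0, -1.0]]
force: [0.7, 0.7, -0.4]
opening: 59.7
```

Request:
apply_moves --pt "0 0 0 0" --pt "0 0 0 0" --pt "0 0 0 0" --pt "0 0 0 0" --pt "0 0 0 0"

```text
time_s: 20.9
position: [568.2, -337.3, 200.9]
eef_rot: [[-0.991, -0.134, 0.0], [-0.134, 0.991, -0.0], [-0.0, -0.0, -1.0]]
force: [-1.2, -0.7, 1.2]
opening: 59.6
```

```bash
python3 - <<'E'
from h import *
plan([570,-341,50],7.7)
im=snap("wrist","w15.png"); c=eyes.calibration("wrist")
h=cv2.cvtColor(im,cv2.COLOR_RGB2HSV); m=(((h[:,:,0]<6)|(h[:,:,0]>174))&(h[:,:,1]>180)&(h[:,:,2]>70)).astype(np.uint8)
n,l,st,ce=cv2.connectedComponentsWithStats(m)
for k in range(1,n):
    if st[k,4]>100: print(st[k],ce[k],pix2z(c,ce[k],66))
for r in eyes.find_in("wrist","bottle_red"): print(r,pix2z(c,r["xy"],50))
E
```

```text
t 20.9 pos [ 568.2 -337.3  200.9] yaw 7.68 tool-down err [ 1.e-04 -1.e-04 -1.e+00]  shift now(mm) [ -1.3  -3.9 150.9]
turn tool z: -0.02 shift after turn: [ -1.3  -3.9 150.9]
[301 186  25  27 551] [313.07803993 199.00907441] [ 573.99623111 -341.9787905    66.        ]
{'xy': [315.2, 185.9], 'p': 0.64} [ 567.1398014  -341.31784262   50.        ]
```

View pics/w15.png

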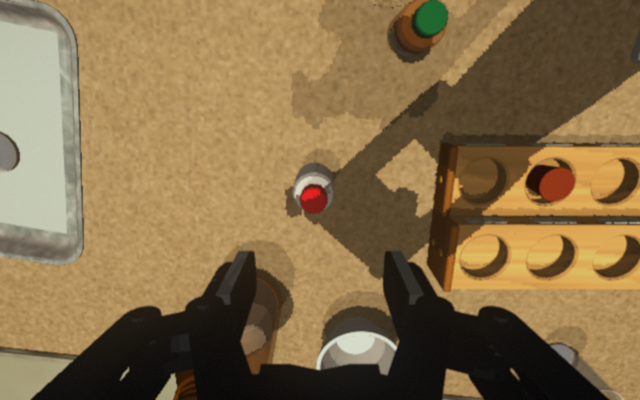

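```bash
python3 - <<'E'
from h import *
im=eyes.camera("wrist"); c=eyes.calibration("wrist")
print(pix2z(c,(265,268),0),pix2z(c,(360,305),0), "cup rim",pix2z(c,(358,332),60))
ct=eyes.calibration("top"); print("brown near base",pix2z(ct,(478,152),0), "cup",pix2z(ct,(425,140),0))
p=pix2z(c,(313.3,200),70);print(p); bov(im,c,p[0],p[1],0,'b3.png')
E
```

```text
[ 681.4503413 -382.9822418    0.       ] [ 714.53070777 -270.94735775    0.        ] cup rim [ 703.485386   -281.93552469   60.        ]
brown near base [ 6.75409060e+02 -4.12886060e+02 -2.27373675e-13] cup [ 710.28202451 -277.36112837    0.        ]
[ 573.45270715 -342.0005115    70.        ]
```

View pics/b3.png

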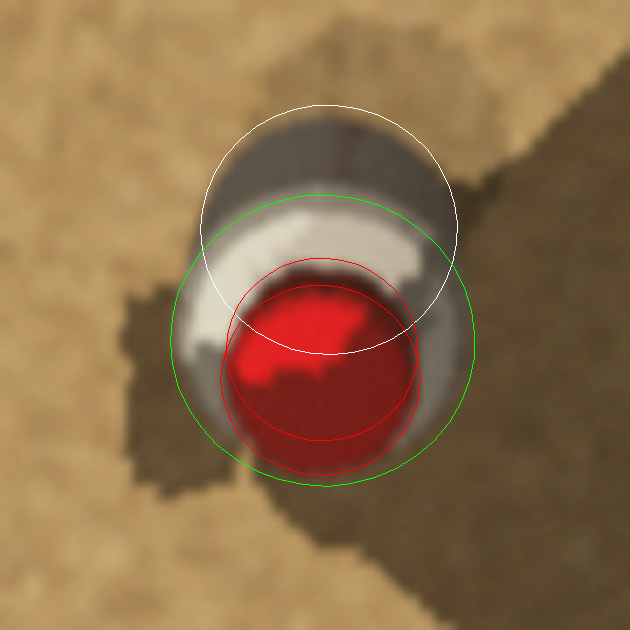

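Request:
apply_moves --pt "-0.0045 -0.0055 0.02 0" --pt "0 0 0.035 0" --pt "0 0 0.02 0" --pt "0 0 0 0" --pt "0 0 0 0"

```text
time_s: 21.55
position: [573.3, -342.7, 125.9]
eef_rot: [[-0.991, -0.133, -0.0], [-0.133, 0.991, 0.0], [0.0, 0.0, -1.0]]
force: [-0.7, -0.3, 0.1]
opening: 60.4
```

Request:
apply_moves --pt "0 0 0.02 0" --pt "0 0 0.025 0" --pt "0 0 0.02 0" --pt "0 0 0.011 0" --pt "0 0 0 0"

```text
time_s: 22.05
position: [573.1, -342.6, 49.5]
eef_rot: [[-0.991, -0.133, -0.001], [-0.133, 0.991, 0.001], [0.001, 0.001, -1.0]]
force: [-0.6, 0.4, -1.2]
opening: 59.9
```

Request:
apply_moves --pt "0 0 0 0" --pt "0 0 0 0" --pt "0 0 0 0" --pt "0 0 0 0" --pt "0 0 0 0" --gripper -1

```text
time_s: 22.55
position: [574.5, -343.5, 52.1]
eef_rot: [[-0.991, -0.133, 0.003], [-0.133, 0.991, -0.002], [-0.003, -0.003, -1.0]]
force: [-1.1, 0.9, 5.2]
opening: 36.1
```

Request:
apply_moves --pt "0 0 -0.01 0" --pt "0 0 -0.03 0" --pt "0 0 -0.04 0" --pt "0 0 -0.02 0" --pt "0 0 0 0"

```text
time_s: 23.05
position: [575.2, -344.1, 155.0]
eef_rot: [[-0.991, -0.133, 0.007], [-0.133, 0.991, -0.005], [-0.006, -0.006, -1.0]]
force: [-0.4, 0.4, -0.3]
opening: 35.9
```

Request:
apply_moves --pt "0 0 0 0" --pt "0 0 0 0" --pt "0 0 0 0" --pt "0 0 0 0" --pt "0 0 0 0"

```text
time_s: 23.55
position: [572.9, -342.5, 148.8]
eef_rot: [[-0.991, -0.133, -0.001], [-0.133, 0.991, 0.001], [0.001, 0.001, -1.0]]
force: [-0.4, -0.5, -0.7]
opening: 35.9
```

```bash
python3 - <<'E'
from h import *
s=sensors.state(); p=s["position"]
plan([531.6,-63.2,p[2]],7.7); print(s["force"],s["opening"])
im=snap("wrist","w16.png"); c=eyes.calibration("wrist"); bov(im,c,p[0],p[1],p[2]-53,'b4.png')
E
```

```text
t 23.55 pos [ 572.9 -342.5  148.8] yaw 7.65 tool-down err [-1.3e-03  9.0e-04 -1.0e+00]  shift now(mm) [  3.8 282.3   0.3]
turn tool z: -0.05 shift after turn: [  3.5 282.3   0.3]
[-0.42546183 -0.50649401 -0.65825342] 35.92977858841732
```

View pics/w16.png

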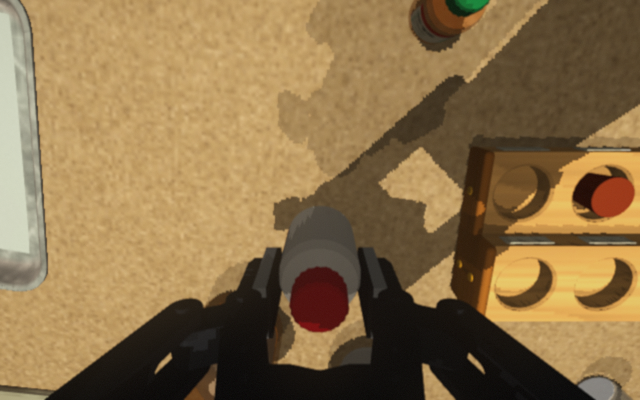

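Request:
apply_moves --pt "0.001 0.047 0 0" --pt "0.001 0.047 0 0" --pt "0.001 0.047 0 0" --pt "0.0005 0.047 0 0" --pt "0 0.047 0 0"

```text
time_s: 24.1
position: [538.0, -108.6, 149.9]
eef_rot: [[-0.991, -0.132, 0.0], [-0.132, 0.991, 0.0], [-0.0, -0.0, -1.0]]
force: [0.9, -0.1, -0.4]
opening: 35.9
```

Request:
apply_moves --pt "0 0.03 0 0" --pt "0 0.017 0 0" --pt "0 0 0.01 0" --pt "0 0 0.02 0" --pt "0 0 0 0"

```text
time_s: 24.6
position: [530.4, -64.2, 116.6]
eef_rot: [[-0.991, -0.132, -0.006], [-0.132, 0.991, 0.001], [0.006, 0.001, -1.0]]
force: [-1.6, 0.7, -1.5]
opening: 35.8
```

Request:
apply_moves --pt "0 0 0 0" --pt "0 0 0 0" --pt "0 0 0 0" --pt "0 0 0 0" --pt "0 0 0 0"

```text
time_s: 25.1
position: [532.6, -63.8, 120.3]
eef_rot: [[-0.991, -0.133, 0.001], [-0.133, 0.991, -0.0], [-0.001, -0.0, -1.0]]
force: [0.2, -0.1, -0.8]
opening: 35.8
```

```bash
python3 - <<'E'
from h import *
plan([531.6,-63.2,60.5],7.7)
snap("wrist","w17.png")
E
```

```text
t 25.1 pos [532.6 -63.8 120.3] yaw 7.63 tool-down err [ 8.e-04 -2.e-04 -1.e+00]  shift now(mm) [ 0.9  0.8 59.8]
turn tool z: -0.07 shift after turn: [ 0.9  0.8 59.8]
```

View pics/w17.png

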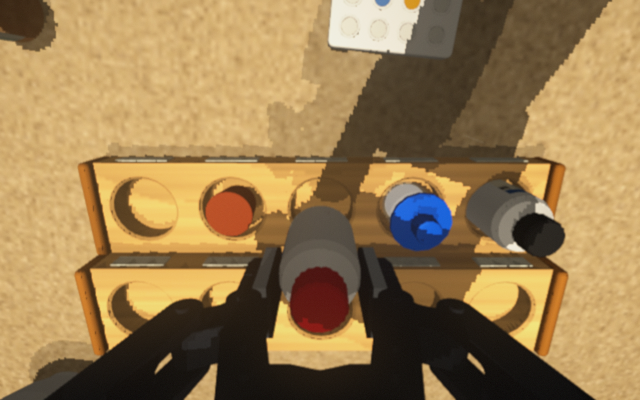

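Request:
apply_moves --pt "0.001 0.0007 0.01 0" --pt "0 0 0.015 0" --pt "0 0 0.01 0" --pt "0 0 0 0" --pt "0 0 0 0"

```text
time_s: 25.65
position: [530.7, -63.0, 83.9]
eef_rot: [[-0.991, -0.133, -0.002], [-0.133, 0.991, 0.0], [0.002, 0.001, -1.0]]
force: [-0.7, 0.3, 0.4]
opening: 35.4
```

Request:
apply_moves --pt "0 0 0.004 0" --pt "0 0 0.004 0" --pt "0 0 0.004 0" --pt "0 0 0.004 0" --pt "0 0 0.002 0"

```text
time_s: 26.15
position: [530.9, -63.1, 66.2]
eef_rot: [[-0.991, -0.133, -0.001], [-0.133, 0.991, 0.0], [0.001, 0.0, -1.0]]
force: [-0.2, 0.7, -1.0]
opening: 35.7
```

Request:
apply_moves --pt "0 0 0.002 0" --pt "0 0 0.002 0" --pt "0 0 0.001 0" --pt "0 0 0.001 0" --pt "0 0 0.001 0"

```text
time_s: 26.65
position: [531.4, -63.1, 60.2]
eef_rot: [[-0.991, -0.133, 0.0], [-0.133, 0.991, -0.0], [-0.0, -0.0, -1.0]]
force: [-1.7, 1.3, 5.6]
opening: 35.5
```

Request:
apply_moves --pt "0 0 0 0" --pt "0 0 0 0" --pt "0 0 0 0" --pt "0 0 0 0" --pt "0 0 0 0"

```text
time_s: 27.15
position: [531.5, -63.1, 60.2]
eef_rot: [[-0.991, -0.133, 0.001], [-0.133, 0.991, -0.0], [-0.001, -0.0, -1.0]]
force: [-1.4, 0.2, 3.2]
opening: 35.5
```

Floor contact. Release with a small opening and rise.

Request:
apply_moves --pt "0 0 0 0" --pt "0 0 0 0" --pt "0 0 0 0" --pt "0 0 0 0" --pt "0 0 0 0" --gripper 0.04

```text
time_s: 27.65
position: [531.1, -63.1, 59.7]
eef_rot: [[-0.991, -0.133, -0.0], [-0.133, 0.991, -0.0], [0.0, 0.0, -1.0]]
force: [-0.9, 0.4, 0.4]
opening: 44.4
```

Request:
apply_moves --pt "0 0 -0.015 0" --pt "0 0 -0.035 0" --pt "0 0 -0.045 0" --pt "0 0 -0.03 0" --pt "0 0 -0.015 0"

```text
time_s: 28.15
position: [533.0, -63.5, 205.0]
eef_rot: [[-0.991, -0.133, 0.007], [-0.133, 0.991, -0.002], [-0.007, -0.003, -1.0]]
force: [1.1, 0.0, 0.0]
opening: 44.6
```

```bash
python3 - <<'E'
from h import *
plan([430,-283,200],7.7); snap("wrist","w18.png")
E
```

```text
t 28.15 pos [533.  -63.5 205. ] yaw 7.64 tool-down err [ 0.0071 -0.0016 -1.    ]  shift now(mm) [ 131.3 -203.9    4.6]
turn tool z: -0.06 shift after turn: [ 131.5 -203.7    4.6]
```

View pics/w18.png

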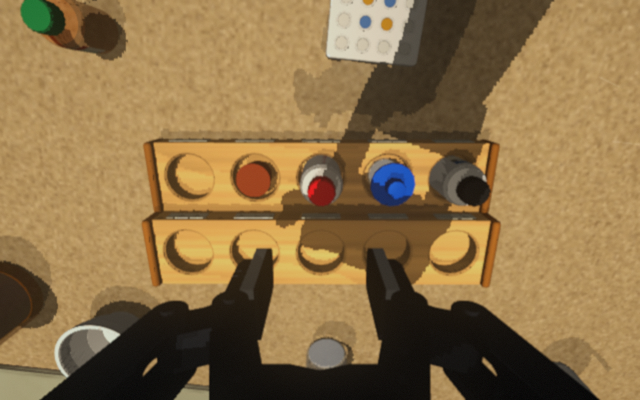

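Request:
apply_moves --pt "0.022 -0.034 0 0" --pt "0.022 -0.034 0 0" --pt "0.022 -0.034 0 0" --pt "0.022 -0.034 0 0" --pt "0.022 -0.034 0 0" --gripper 0.4

```text
time_s: 28.7
position: [443.2, -246.9, 198.2]
eef_rot: [[-0.991, -0.133, -0.002], [-0.133, 0.991, 0.001], [0.002, 0.002, -1.0]]
force: [0.6, 0.5, 1.2]
opening: 59.7
```

Request:
apply_moves --pt "0.019 -0.034 0 0" --pt "0 0 0 0" --pt "0 0 0 0" --pt "0 0 0 0" --pt "0 0 0 0"

```text
time_s: 29.2
position: [430.8, -281.3, 199.3]
eef_rot: [[-0.991, -0.135, -0.001], [-0.135, 0.991, 0.001], [0.001, 0.001, -1.0]]
force: [0.4, 0.7, 0.1]
opening: 59.8
```

```bash
python3 - <<'E'
from h import *
plan([430,-283,50],7.7)
im=snap("wrist","w19.png"); c=eyes.calibration("wrist")
h=cv2.cvtColor(im,cv2.COLOR_RGB2HSV); m=((h[:,:,0]>50)&(h[:,:,0]<85)&(h[:,:,1]>120)).astype(np.uint8)
n,l,st,ce=cv2.connectedComponentsWithStats(m); k=1+np.argmax(st[1:,4]); print(st[k],ce[k],n); p=pix2z(c,ce[k],66); print(p)
for r in eyes.find_in("wrist","bottle_green"): print(r,pix2z(c,r["xy"],50))
bov(im,c,p[0],p[1],0,'b5.png')
E
```

```text
t 29.2 pos [ 430.8 -281.3  199.3] yaw 7.74 tool-down err [-7.e-04  7.e-04 -1.e+00]  shift now(mm) [  0.9  -1.7 149.3]
turn tool z: 0.04 shift after turn: [  0.9  -1.7 149.3]
[311 182  26  26 507] [323.12228797 194.88560158] 3
[ 431.60230423 -278.17877645   66.        ]
{'xy': [324.2, 182.0], 'p': 0.95} [ 424.93864588 -278.00137441   50.        ]
```

View pics/b5.png

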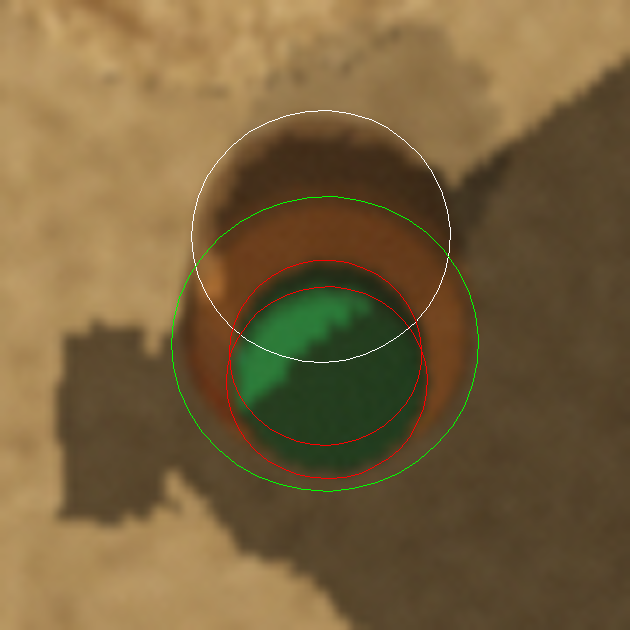

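View pics/w19.png

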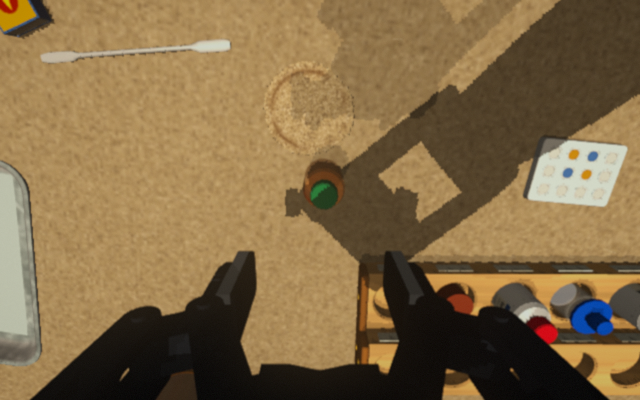

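Request:
apply_moves --pt "-0.001 0.003 0.02 0" --pt "0 0 0.035 0" --pt "0 0 0.02 0" --pt "0 0 0 0" --pt "0 0 0 0"

```text
time_s: 29.8
position: [431.4, -279.0, 125.1]
eef_rot: [[-0.991, -0.134, -0.0], [-0.134, 0.991, 0.0], [0.0, 0.0, -1.0]]
force: [-0.6, -0.8, -0.1]
opening: 59.8
```

Request:
apply_moves --pt "0 0 0.02 0" --pt "0 0 0.025 0" --pt "0 0 0.02 0" --pt "0 0 0.009 0" --pt "0 0 0 0"

```text
time_s: 30.3
position: [431.2, -279.3, 51.0]
eef_rot: [[-0.991, -0.133, -0.0], [-0.133, 0.991, 0.0], [0.0, 0.0, -1.0]]
force: [-0.2, -0.1, -0.4]
opening: 59.6
```

Request:
apply_moves --pt "0 0 0 0" --pt "0 0 0 0" --pt "0 0 0 0" --pt "0 0 0 0" --pt "0 0 0 0" --gripper -1

```text
time_s: 30.8
position: [432.3, -280.2, 52.8]
eef_rot: [[-0.991, -0.133, 0.003], [-0.133, 0.991, -0.002], [-0.002, -0.002, -1.0]]
force: [-1.3, 1.4, 5.7]
opening: 35.9
```

Request:
apply_moves --pt "0 0 -0.01 0" --pt "0 0 -0.03 0" --pt "0 0 -0.05 0" --pt "0 0 -0.04 0" --pt "0 0 -0.02 0"

```text
time_s: 31.3
position: [432.4, -280.5, 206.2]
eef_rot: [[-0.991, -0.133, 0.006], [-0.133, 0.991, -0.005], [-0.005, -0.005, -1.0]]
force: [0.9, -0.2, -0.2]
opening: 35.7
```

Request:
apply_moves --pt "0 0 0 0" --pt "0 0 0 0" --pt "0 0 0 0" --pt "0 0 0 0" --pt "0 0 0 0"

```text
time_s: 31.8
position: [430.5, -278.9, 199.1]
eef_rot: [[-0.991, -0.133, -0.002], [-0.133, 0.991, 0.002], [0.002, 0.002, -1.0]]
force: [-0.2, 0.0, 0.4]
opening: 36.1
```

```bash
python3 - <<'E'
from h import *
s=sensors.state(); p=s["position"]
plan([588.7,7,p[2]],7.7); print(s["force"],s["opening"])
im=snap("wrist","w20.png"); c=eyes.calibration("wrist")
E
```

```text
t 31.8 pos [ 430.5 -278.9  199.1] yaw 7.64 tool-down err [-0.0023  0.0018 -1.    ]  shift now(mm) [-1.948e+02  2.623e+02  2.000e-01]
turn tool z: -0.06 shift after turn: [-1.951e+02  2.621e+02  2.000e-01]
[-0.16797445  0.01820273  0.35768552] 36.07299400403717
```

View pics/w20.png

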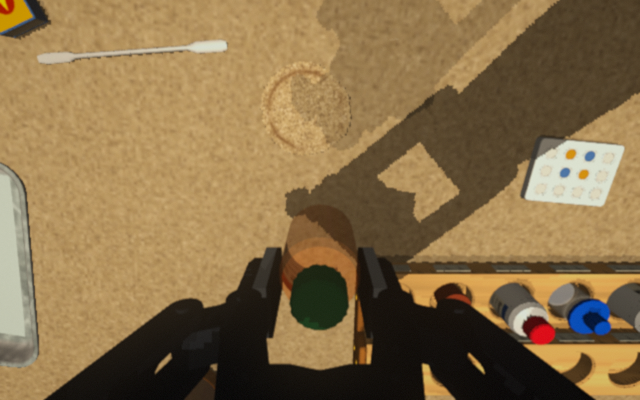

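Request:
apply_moves --pt "-0.0245 0.033 0 0" --pt "-0.0245 0.033 0 0" --pt "-0.0245 0.033 0 0" --pt "-0.0245 0.033 0 0" --pt "-0.0245 0.033 0 0"

```text
time_s: 32.35
position: [531.0, -98.0, 200.4]
eef_rot: [[-0.991, -0.133, -0.001], [-0.133, 0.991, 0.0], [0.0, 0.0, -1.0]]
force: [0.2, 0.0, -0.6]
opening: 35.6
```

Request:
apply_moves --pt "-0.0245 0.033 0 0" --pt "-0.0245 0.033 0 0" --pt "-0.0235 0.031 0 0" --pt "0 0 0 0" --pt "0 0 0.02 0"

```text
time_s: 32.85
position: [591.7, 7.1, 183.3]
eef_rot: [[-0.991, -0.135, 0.005], [-0.135, 0.991, -0.001], [-0.005, -0.002, -1.0]]
force: [0.1, 0.6, -0.2]
opening: 36.1
```

Request:
apply_moves --pt "0 0 0.02 0" --pt "0 0 0 0" --pt "0 0 0 0" --pt "0 0 0 0" --pt "0 0 0 0"

```text
time_s: 33.35
position: [590.3, 5.9, 162.4]
eef_rot: [[-0.991, -0.133, 0.002], [-0.133, 0.991, -0.0], [-0.002, -0.001, -1.0]]
force: [-0.3, -0.5, -0.6]
opening: 36.0
```

```bash
python3 - <<'E'
from h import *
plan([588.7,7,85],7.7)
snap("wrist","w21.png")
E
```

```text
t 33.35 pos [590.3   5.9 162.4] yaw 7.62 tool-down err [ 2.4e-03 -3.0e-04 -1.0e+00]  shift now(mm) [ 1.6  1.3 77.4]
turn tool z: -0.08 shift after turn: [ 1.6  1.3 77.4]
```

View pics/w21.png

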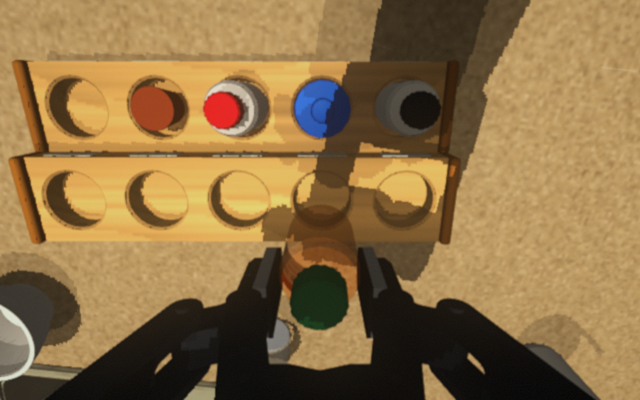

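Request:
apply_moves --pt "0.001 0.001 0.02 0" --pt "0 0 0.02 0" --pt "0 0 0 0" --pt "0 0 0 0" --pt "0 0 0 0"

```text
time_s: 33.9
position: [589.4, 7.0, 122.5]
eef_rot: [[-0.991, -0.133, 0.003], [-0.133, 0.991, -0.0], [-0.003, -0.001, -1.0]]
force: [0.5, 0.2, -0.8]
opening: 35.4
```

```bash
python3 - <<'E'
from h import *
plan([588.7,7,85],7.7)
E
```

```text
t 33.9 pos [589.4   7.  122.5] yaw 7.64 tool-down err [ 2.6e-03 -2.0e-04 -1.0e+00]  shift now(mm) [ 0.8  0.1 37.5]
turn tool z: -0.06 shift after turn: [ 0.8  0.1 37.5]
```

Request:
apply_moves --pt "0.0005 0 0.01 0" --pt "0 0 0.006 0" --pt "0 0 0.004 0" --pt "0 0 0.003 0" --pt "0 0 0.003 0"

```text
time_s: 34.4
position: [587.8, 7.1, 94.4]
eef_rot: [[-0.991, -0.133, -0.0], [-0.133, 0.991, 0.0], [0.0, 0.0, -1.0]]
force: [0.5, -0.3, -1.0]
opening: 36.1
```

Request:
apply_moves --pt "0 0 0.003 0" --pt "0 0 0.002 0" --pt "0 0 0.001 0" --pt "0 0 0.001 0" --pt "0 0 0 0"

```text
time_s: 34.9
position: [587.9, 7.1, 87.8]
eef_rot: [[-0.991, -0.133, -0.0], [-0.133, 0.991, -0.0], [0.0, 0.0, -1.0]]
force: [-1.0, 0.0, -0.8]
opening: 35.6
```

Request:
apply_moves --pt "0 0 0.001 0" --pt "0 0 0.001 0" --pt "0 0 0.001 0" --pt "0 0 0.0005 0" --pt "0 0 0 0"

```text
time_s: 35.4
position: [588.1, 7.1, 84.9]
eef_rot: [[-0.991, -0.133, 0.0], [-0.133, 0.991, 0.0], [-0.0, -0.0, -1.0]]
force: [-1.8, -0.4, 3.8]
opening: 35.7
```

Contact at the floor height expected (84.8). Release and rise.

Request:
apply_moves --pt "0 0 0 0" --pt "0 0 0 0" --pt "0 0 0 0" --pt "0 0 0 0" --pt "0 0 0 0" --gripper 0.06

```text
time_s: 35.9
position: [587.8, 7.0, 84.2]
eef_rot: [[-0.991, -0.133, -0.0], [-0.133, 0.991, -0.0], [0.0, 0.0, -1.0]]
force: [0.4, 1.1, -1.0]
opening: 45.1
```

Request:
apply_moves --pt "0 0 -0.015 0" --pt "0 0 -0.035 0" --pt "0 0 -0.045 0" --pt "0 0 -0.04 0" --pt "0 0 -0.015 0"

```text
time_s: 36.4
position: [590.2, 6.9, 241.5]
eef_rot: [[-0.991, -0.133, 0.01], [-0.133, 0.991, -0.001], [-0.01, -0.002, -1.0]]
force: [0.7, -0.2, -0.3]
opening: 44.9
```

Request:
apply_moves --pt "0 0 0 0" --pt "0 0 0 0" --pt "0 0 0 0" --pt "0 0 0 0" --pt "0 0 0 0"

```text
time_s: 36.9
position: [587.2, 7.1, 232.4]
eef_rot: [[-0.991, -0.133, -0.003], [-0.133, 0.991, 0.0], [0.003, 0.001, -1.0]]
force: [0.2, -0.7, -0.2]
opening: 45.6
```

```bash
python3 - <<'E'
from h import *
s=sensors.state(); print(s["time_s"],s["position"],s["opening"])
snap("wrist","w22.png",(80,60,520,320),1.8)
im=eyes.camera("side");cv2.imwrite("pics/s22.png",cv2.resize(im[130:240,270:410,::-1],None,fx=5,fy=5,interpolation=cv2.INTER_CUBIC))
E
```

```text
36.9 [587.16757296   7.1148701  232.44711089] 45.575477749297825
```

View pics/w22.png

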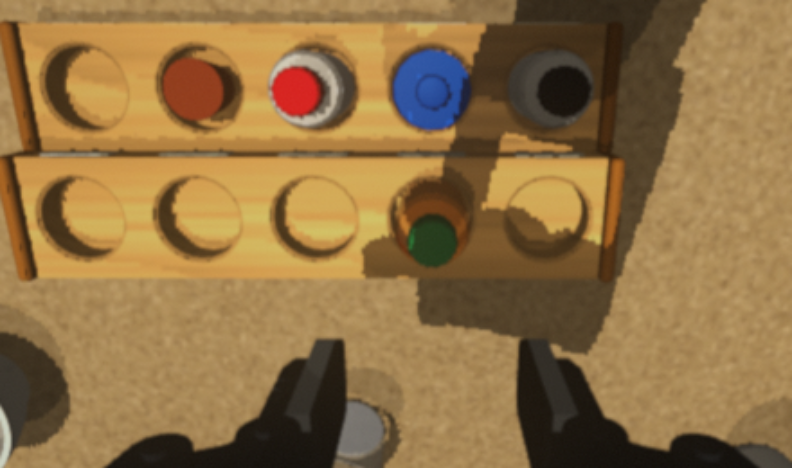

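View pics/s22.png

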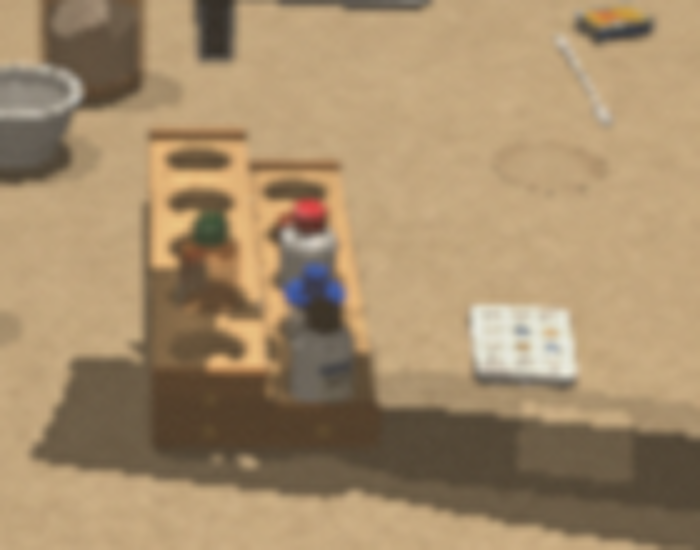

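```bash
python3 - <<'E'
from h import *
print(close_job())
E
```

```text
the job is handed in; nothing more can be done
None
```

The job is done and handed in at about 37 s of the 99 s allowed.

- **Jar:** I put the blue lid on the jar first. The jar is in its own well, the second from the left in the front row. The overlay in the wrist picture showed the lid centred and level on the rim.
- **Bottles:** The black-capped acid went into the next well to the jar's left. The red-capped base went into the next well to its right. The green-capped indicator went into the rear well directly behind the jar.

The last wrist and side pictures show all three bottles upright in the right wells with the lid on. The stopper and beaker look undisturbed in the wrist view, and so does the tile in the side view. The gripper was open and well clear when I handed in.

- **Checks that disagreed:** The side-camera overlay of the lid sat about 2 mm off the wrist one, which is within the calibration tolerance.
- **Acid bottle release:** Its floor contact was weak, 1.4 N against about 4–6 N for the other two. Its height matched the well floor, and it stayed upright after release.
- **Forces:** The highest force reading shown was about 7 N.

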